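# Sort the mixed press parts into their sample trays

### The job

Sort the five loose steel parts standing mixed on the bench (two plain bushes, two clevises, one headed pin) into the three parts trays: each goes into the tray that has the same kind of part fixed at its far end as a sample, standing upright on the floor of a bay as it stands now, one part to a bay (either bay will do). Leave the oil jar standing where it is.

Things in the scene. Friction and masses are not known exactly. Their poses are not given: they have to be found in the camera images.
- bush_a_mid (a point): bare-steel plain bush (a short thick tube) standing on end: 44 outside diameter, 30 bore, 46 tall, about 0.3 kg. Point: its centre, half-way up (23 above its foot); z along its axis, up. One of two, alike. All in mm.
- bush_b_mid (a point): bare-steel plain bush (a short thick tube) standing on end: 44 outside diameter, 30 bore, 46 tall, about 0.3 kg. Point: its centre, half-way up (23 above its foot); z along its axis, up. The other of two, alike. All in mm.
- clevis_a_mid (a point): bare-steel clevis (U-shaped fork) standing on its base: 40 (x) x 36 (y) from above, 53 tall, about 0.36 kg. Base 16 tall, then two upright lugs 10 thick (y) with half-round tops (radius 20, centre 33 up), black cross holes and a 16 gap between. Flat outer faces at y = +-18: grip there. Point: centre, 26.5 above its foot; z up. One of two, alike. All in mm.
- clevis_b_mid (a point): bare-steel clevis (U-shaped fork) standing on its base: 40 (x) x 36 (y) from above, 53 tall, about 0.36 kg. Base 16 tall, then two upright lugs 10 thick (y) with half-round tops (radius 20, centre 33 up), black cross holes and a 16 gap between. Flat outer faces at y = +-18: grip there. Point: centre, 26.5 above its foot; z up. The other of two, alike. All in mm.
- pin_a_mid (a point): bare-steel headed pin standing on its head, shank up: head 40 diameter x 12 tall at the bottom, shank 20 diameter from there to 64 above its foot, about 0.24 kg. Point: 32 above its foot, on the axis (in the shank); z up. All in mm.
- bush_tray: fixed aluminium bush tray, 184 (x) x 72 (y); origin: centre of its underside; +x points away from the robot within 10 deg. Floor 4 thick. Two bays, each 64 x 64 inside, centres at x = -56 and x = +12, y = 0; thin walls, tops 14 above the bench. At x = +69 a bush (44 diameter, 46 tall) is fixed on a black pad 8 high as the sample. The trays are alike but for it and change places. All in mm.
- clevis_tray: fixed aluminium clevis tray, 184 (x) x 72 (y); origin: centre of its underside; +x points away from the robot within 10 deg. Floor 4 thick. Two bays, each 64 x 64 inside, centres at x = -56 and x = +12, y = 0; thin walls, tops 14 above the bench. At x = +69 a clevis (40 x 36, 53 tall) is fixed on a black pad 8 high as the sample. The trays are alike but for it and change places. All in mm.
- pin_tray: fixed aluminium pin tray, 184 (x) x 72 (y); origin: centre of its underside; +x points away from the robot within 10 deg. Floor 4 thick. Two bays, each 64 x 64 inside, centres at x = -56 and x = +12, y = 0; thin walls, tops 14 above the bench. At x = +69 a headed pin (standing on its head, 64 tall) is fixed on a black pad 8 high as the sample. The trays are alike but for it and change places. All in mm.
- oil_jar_mid (a point): small amber glass oil jar with a black cap, 42 diameter, 72 tall, standing loose among the parts; to be left alone. Point: on its axis, 36 above its foot; z up. All in mm.
Not all that is in view belongs to the job. What is shaped like the part that bears bush_a_mid but yellow is not meant. Leave any red look-alike of the part that bears bush_b_mid alone.

How it is judged:
At the end, for the whole second after the job is handed in: Both bushes are in the bush tray, both clevises in the clevis tray and the pin in the pin tray; each stands in one of the two bays (centre within 16 mm of the bay's centre along and across the tray), upright within 0.12 rad, resting on the bay's floor (height within 4 mm), at rest ((x of bush_a_mid in the frame of bush_tray between -0.072 and -0.04 m or x of bush_a_mid in the frame of bush_tray between -0.004 and 0.028 m) and y of bush_a_mid in the frame of bush_tray between -0.016 and 0.016 m and z of bush_a_mid in the frame of bush_tray between 0.023 and 0.031 m and angle between each of bush_a_mid, bush_b_mid, clevis_a_mid, clevis_b_mid, pin_a_mid's own z axis and vertical below 0.12 rad and linear speed of each of bush_a, bush_b, clevis_a, clevis_b, pin_a below 0.02 m/s and (x of bush_b_mid in the frame of bush_tray between -0.072 and -0.04 m or x of bush_b_mid in the frame of bush_tray between -0.004 and 0.028 m) and y of bush_b_mid in the frame of bush_tray between -0.016 and 0.016 m and z of bush_b_mid in the frame of bush_tray between 0.023 and 0.031 m and (x of clevis_a_mid in the frame of clevis_tray between -0.072 and -0.04 m or x of clevis_a_mid in the frame of clevis_tray between -0.004 and 0.028 m) and y of clevis_a_mid in the frame of clevis_tray between -0.016 and 0.016 m and z of clevis_a_mid in the frame of clevis_tray between 0.0265 and 0.0345 m and (x of clevis_b_mid in the frame of clevis_tray between -0.072 and -0.04 m or x of clevis_b_mid in the frame of clevis_tray between -0.004 and 0.028 m) and y of clevis_b_mid in the frame of clevis_tray between -0.016 and 0.016 m and z of clevis_b_mid in the frame of clevis_tray between 0.0265 and 0.0345 m and (x of pin_a_mid in the frame of pin_tray between -0.072 and -0.04 m or x of pin_a_mid in the frame of pin_tray between -0.004 and 0.028 m) and y of pin_a_mid in the frame of pin_tray between -0.016 and 0.016 m and z of pin_a_mid in the frame of pin_tray between 0.032 and 0.04 m); the robot touches nothing.
It fails at once if the oil jar is pushed more than 30 mm away or knocked over (distance of oil_jar_mid from where it was at the start of the episode above 0.03 m or angle between oil_jar_mid's own z axis and vertical above 0.5 rad).
It also fails if it takes over 128 s, if anything falls off the work surface, if the arm or the gripper's body presses on something with over 40 N, if the wrist force passes 120 N, or if a joint passes its speed limit or range.

### The arm

A 6-joint arm with a two-finger parallel gripper is mounted at the origin on the work surface. World frame = base frame: x ahead of the robot, y to its left, z up, the work surface at z = 0. Lengths are in m, angles in rad, forces in N, time in s.
With the tool pointing down it reaches from about 0.25 to 0.725 m from the base axis. Payload 4 kg.
Tool frame: the origin (TCP) lies at the centre of the arm's flange, where the gripper is bolted on; the fingertips stand 173 mm ahead of it and the grasp point (between the pads) lies 155 mm ahead of it; x points along the fingers, z is the direction in which the jaws open and shut, and the axes are right-handed (so a half turn about x gives the same grasp; the last joint's range is limited). The gripper opens to 85 mm and grips with 20 to 120 N. Pads are 22 mm wide; open, the fingers measure 114 mm over their backs; the gripper's body (76 mm by 85 mm) begins 54 mm behind the grasp point. The pads swing forward as they close: fully open they stand 13 mm farther back than shut.
Start: joints at [-1.123, 0.241, 0.005, 1.335, 0, 1.571], TCP at [0.216, -0.451, 0.405] pointing down, gripper open.
Joint ranges: [-2.72, 2.72], [-1.05, 1.87], [-1.09, 1.28], [-1.99, 2.15], [-1.42, 1.44], [-3.14, 3.14]. Speed limits (rad/s): [2.79, 2.79, 3.14, 3.14, 3.14, 3.14].

### API

Orientations are given as a unit quaternion [x, y, z, w].
In Python, from workcell import bot gives the robot as it stands.
- The arm moves only by the tool arm_command, never from a script. Its argument "moves" is one flat list of numbers, 7 for each row, row after row: the shift along the tool's x, y, z in m, then the turn, a rotation vector about the tool's x, y, z in rad, then the closure, from -1 (fully open) to 1 (shut). A call has 1 to 20 rows; each row shifts and turns the pose as measured when the row begins, along the tool's axes as they then stand; what a row does not reach is not made up. A row lasts 1/12 s, in which the tool goes at most 41.7 mm and 7.16 degrees, less where a joint would pass 70% of its speed; a pose out of reach is approached as far as the arm can. A call with a gripper value outside its range is refused whole. The fingers move at their own pace and stop on an object; the grip force is fixed at half the most. Time passes only in rows, so rows that do not move let the fingers close. It gives the time, the measured TCP pose, the force and the opening at its end, in the units of the state.
- bot.get_obs(): the state, without advancing time (a new reading comes with each control period).
- bot.camera(name): name is "side" or "top"; returns the picture (384x512x3 uint8, red, green, blue); there is no depth.
- bot.get_calibration(name): a dict with "mtx" (3x3 intrinsics, pixels), "world_from_camera" (4x4, takes a point from camera to world coordinates). Camera axes: x right, y up, looking along -z (the intrinsics and any distortion apply to the point x, -y, -z); pixel columns grow to the right and rows downward; lengths in m; the calibration is good to about 2 mm. A picture is of the moment at which its call begins. get_calibration takes no time and is no camera call.
- bot.job_done(): hands the job in, once; it reports no verdict.
The state is a dict: "clock": time; "joint_pos": joint angles; "joint_vel": joint speeds; "tau": joint torques, N m; "eef_pos": TCP position; "tool_rot": TCP orientation; "ft_force": force on the tool from outside, world axes, zero at the start; "ft_torque": the same for the moment, N m; "grip_width": finger opening in m.
Only numpy, scipy, OpenCV 4.12 (cv2) and the standard library are available. Lean on these libraries where they do the work, as an engineer would, in place of code of your own. Each camera call takes 0.05 s, during which the arm holds its last target.

## Working session

There is one attempt and no reset: what is moved stays moved. The work goes in short steps, Python scripts to look and compute and a tool call to move; the robot and the scene stay as the last step left them, time stands still between calls to the robot, and variables do not carry over. Pictures are saved under pics/ and viewed, and the job is handed in when it is done.

Besides the shell and the picture viewer there is one more tool, called after ">>>" as a command line: name --argument value ..., lists and objects as JSON in quotes. arm_command: Moves the arm, as the interface text tells. Its arguments: {"type":"object","properties":{"moves":{"type":"array"}},"required":["moves"]}

```bash
mkdir -p pics; ls; cat > h.py <<'E'
import numpy as np, cv2
from workcell import bot
def snap(n,f):
    im=bot.camera(n); cv2.imwrite('pics/'+f,im[:,:,::-1]); return im
E
python3 - <<'E'
from h import *
for n in('top','side'):
    snap(n,n+'0.png'); c=bot.get_calibration(n); print(n,{k:np.round(v,4).tolist() if not isinstance(v,str) else v for k,v in c.items()})
print(bot.get_obs())
E
```

```text
pics
top {'mtx': [[377.7803, 0.0, 262.8875], [0.0, 377.7803, 191.9474], [0.0, 0.0, 1.0]], 'world_from_camera': [[0.0176, 0.9952, -0.0963, 0.3868], [-0.9998, 0.0186, 0.0092, -0.0125], [0.0109, 0.0961, 0.9953, 1.0245], [0.0, 0.0, 0.0, 1.0]]}
side {'mtx': [[385.1989, 0.0, 254.3329], [0.0, 385.1989, 192.717], [0.0, 0.0, 1.0]], 'world_from_camera': [[-0.8089, 0.3546, -0.4689, 0.0865], [-0.5876, -0.461, 0.665, 0.6109], [0.0196, 0.8135, 0.5813, 0.5992], [0.0, 0.0, 0.0, 1.0]]}
{'clock': 0.1, 'joint_pos': array([-1.12302032e+00,  2.41325250e-01,  3.89941802e-03,  1.33520784e+00,
       -1.56580193e-05,  1.57081522e+00]), 'joint_vel': array([ 0.00028638, -0.00208518,  0.00281047,  0.00051638, -0.0011301 ,
        0.00135197]), 'tau': array([-3.94089257e-04, -3.73137152e+01,  2.53009486e+01,  1.08343354e-02,
       -1.16216206e-04,  3.79737308e-08]), 'eef_pos': array([ 0.21637935, -0.45049932,  0.40392332]), 'tool_rot': array([ 0.37685636,  0.59908093, -0.37617396,  0.59797531]), 'ft_force': array([ 0.09543919,  0.23335469, -0.03071147]), 'ft_torque': array([-0.01329597,  0.03324214, -0.01423072]), 'grip_width': 0.0854195214536363}
```

View pics/top0.png

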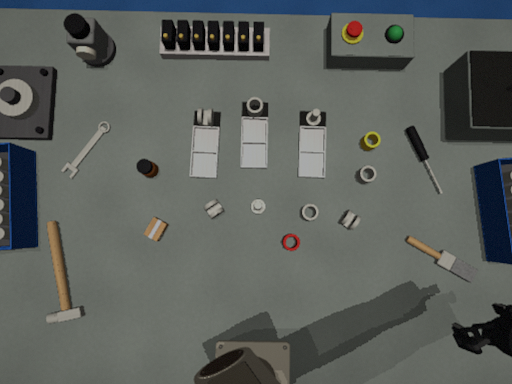

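View pics/side0.png

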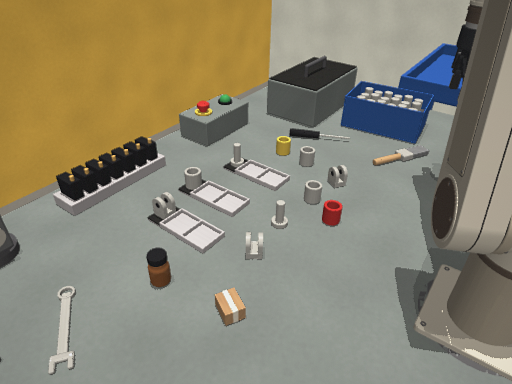

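The top view shows the trays, from their far-end samples, as clevis (205,145), bush (255,135) and pin (312,145). Candidates:
- **Steel bushes:** (310,212) and (368,174). The yellow one (371,140) and the red one (291,242) are excluded.
- **Clevises:** (214,209) and (350,219).
- **Pin:** (258,206).
- **Jar:** (148,168).

Next is a close crop.

```bash
python3 - <<'E'
from h import *
im=cv2.imread('pics/top0.png'); c=im[95:255,180:390]
cv2.imwrite('pics/crop0.png',cv2.resize(c,None,fx=3.75,fy=3.75,interpolation=cv2.INTER_CUBIC))
im=cv2.imread('pics/side0.png'); c=im[125:265,140:360]
cv2.imwrite('pics/crop1.png',cv2.resize(c,None,fx=3.6,fy=3.6,interpolation=cv2.INTER_CUBIC))
E
```

```text
(no output)
```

View pics/crop0.png

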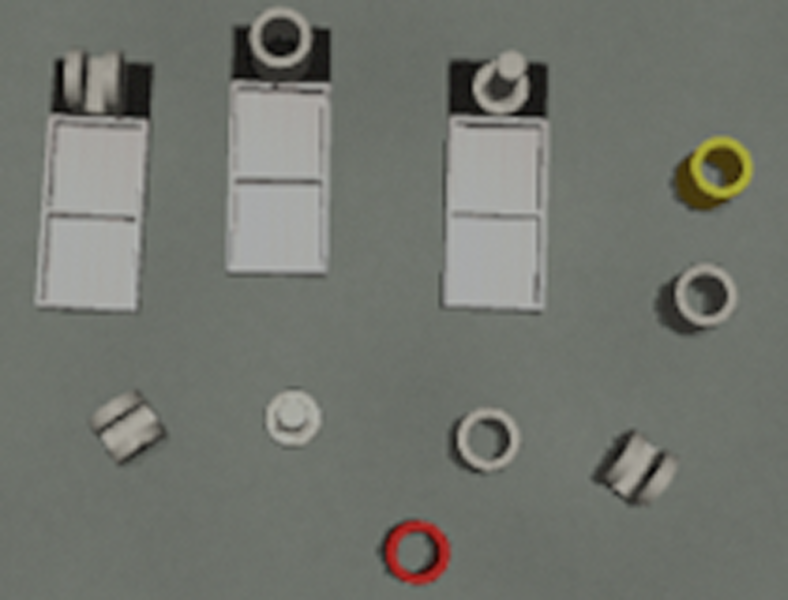

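View pics/crop1.png

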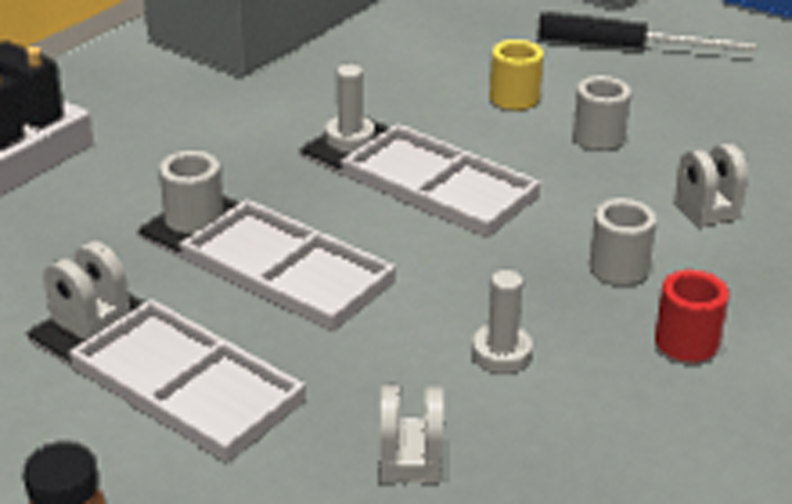

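```bash
cat >> h.py <<'E'
CAL={n:bot.get_calibration(n) for n in('top','side')}
def ray(n,u,v):
    K=CAL[n]['mtx'];T=CAL[n]['world_from_camera']
    d=np.array([(u-K[0,2])/K[0,0],-(v-K[1,2])/K[1,1],-1.]); return T[:3,3],T[:3,:3]@d
def onz(n,u,v,z):
    o,d=ray(n,u,v); return (o+d*(z-o[2])/d[2])
def proj(n,p):
    K=CAL[n]['mtx'];T=CAL[n]['world_from_camera']
    q=T[:3,:3].T@(np.asarray(p)-T[:3,3]); return np.array([K[0,2]+K[0,0]*q[0]/-q[2],K[1,2]+K[1,1]*q[1]/q[2]])
def blobs(im,roi,thr,S=4,amin=100):
    u0,v0,u1,v1=roi
    c=cv2.resize(im[v0:v1,u0:u1],None,fx=S,fy=S,interpolation=cv2.INTER_CUBIC)
    m=(c.min(axis=2)>thr).astype(np.uint8)
    cs,_=cv2.findContours(m,cv2.RETR_EXTERNAL,cv2.CHAIN_APPROX_NONE)
    out=[]
    for k in cs:
        if cv2.contourArea(k)/S/S<amin: continue
        out.append((k[:,0,:].astype(np.float64)+.5)/S-.5+[u0,v0])
    return out
E
python3 - <<'E'
from h import *
im=cv2.imread('pics/top0.png')
for b in blobs(im,(185,95,385,260),138,amin=60):
    f=b.astype(np.float32); h=cv2.convexHull(f); r=cv2.minAreaRect(h); print('px',np.round(b.mean(0),1),'n',len(b),'A',round(cv2.contourArea(h)))
    for z in (.014,.046):
        w=np.array([onz('top',u,v,z)[:2] for u,v in h[:,0,:]]).astype(np.float32)
        r=cv2.minAreaRect(w*1000); c=cv2.minEnclosingCircle(w*1000); print('  z',z,'rect',np.round(r[0],1),np.round(r[1],1),round(r[2],1),'circ',np.round(c[0],1),round(c[1],1))
E
```

```text
px [309.8 211.6] n 178 A 189
  z 0.014 rect [ 433.7 -148.6] [40.8 41.7] 1.0 circ [ 434.4 -148.5] 21.4
  z 0.046 rect [ 432.2 -144.3] [39.5 40.4] 1.0 circ [ 432.9 -144.2] 20.7
px [214.3 209.7] n 145 A 84
  z 0.014 rect [434.  105.7] [19.1 38.6] 34.0 circ [437.7 108.3] 19.5
  z 0.046 rect [432.5 102. ] [18.5 37.4] 34.0 circ [436.1 104.5] 18.9
px [257.6 206. ] n 157 A 153
  z 0.014 rect [446.9  -9.1] [36.2 37.5] 1.1 circ [446.4  -8.7] 19.4
  z 0.046 rect [445.   -9.2] [35.  36.3] 1.1 circ [444.6  -8.8] 18.8
px [368.  173.2] n 170 A 178
  z 0.014 rect [ 541.2 -305.6] [40.7 40.9] 53.5 circ [ 540.8 -305.3] 21.1
  z 0.046 rect [ 536.3 -296.3] [39.4 39.6] 53.5 circ [ 535.9 -296. ] 20.4
px [314.2 144.9] n 951 A 1324
  z 0.014 rect [ 598.9 -153.7] [ 72.1 139.5] 88.9 circ [ 598.1 -153.4] 76.7
  z 0.046 rect [ 592.2 -149.2] [ 69.8 135.1] 88.9 circ [ 591.4 -148.9] 74.3
px [201.8 148.3] n 801 A 1340
  z 0.014 rect [592.5 139.8] [ 72.4 138.7] 88.0 circ [592.4 139.8] 77.0
  z 0.046 rect [586. 135.] [ 70.1 134.3] 88.0 circ [585.9 135. ] 74.5
px [253.6 143.2] n 582 A 1254
  z 0.014 rect [618.1   5.2] [131.9  72.7] 0.0 circ [617.3   5.7] 73.1
  z 0.046 rect [610.7   4.6] [127.8  70.4] 0.0 circ [610.    5.1] 70.8
px [254.4 104.5] n 168 A 172
  z 0.014 rect [725.9   5.8] [41.  39.9] 1.2 circ [725.8   6.3] 21.4
  z 0.046 rect [715.2   5.2] [39.7 38.6] 1.2 circ [715.    5.7] 20.7
```

```bash
python3 - <<'E'
from h import *
im=cv2.imread('pics/top0.png')
print(im[201:219,204:226].min(2)); print(im[208:230,338:362].min(2))
for t in (112,120,128):
  for nm,roi in (('A',(200,196,230,222)),('B',(336,204,366,234))):
   for b in blobs(im,roi,t,amin=20):
    h=cv2.convexHull(b.astype(np.float32))
    w=np.array([onz('top',u,v,.040)[:2] for u,v in h[:,0,:]]).astype(np.float32)
    r=cv2.minAreaRect(w*1000);print(t,nm,np.round(b.mean(0),1),np.round(r[0],1),np.round(r[1],1),round(r[2],1))
E
```

```text
[[107 104 103 104 103 111 125 133 135 131 122 113 101  89  85  98 106 107
  106 104 105 105]
 [106 104 102 102 114 135 145 146 140 137 130 110  92  76  77  86 100 107
  105 107 106 104]
 [105 106 111 123 139 151 152 149 146 129 114  85  63  98 119 100  96 107
  108 108 105 107]
 [105 109 126 140 145 152 156 154 137  94  65  71 100 130 147 146 111  96
  106 106 105 106]
 [105 119 135 139 141 150 143 120  85  53  92 117 139 148 154 161 149 110
   98 106 105 104]
 [105 119 131 139 143 134  96  41  51  98 131 145 154 157 157 158 165 128
   98 107 104 103]
 [ 99 114 126 129 116  84  67  95 117 132 146 155 156 156 157 151 138 110
   89 101 106 105]
 [ 93 106 109  93  60  56 106 134 146 150 153 158 157 153 145 130 109  94
   72  79 100 106]
 [ 88  84  73  54  95 118 133 144 154 157 157 156 151 144 132 122 113 103
   82  62  93 108]
 [ 97  73  60  98 139 150 149 154 157 157 155 152 145 141 136 130 123 104
   85  60  79 102]
 [108  97  80 136 159 159 157 156 156 151 155 152 146 144 141 137 120  84
   58  56  78  99]
 [106 107  98 119 149 159 156 152 147 144 150 155 154 134 122 110  83  61
   
[... 2721 characters left out ...]
 107 109 101  75  64  70  74  88  85  97 106 105
  105 105 106 106 106 106]]
112 A [214.4 209.8] [432.9 102.9] [21.6 40.4] 35.0
112 A [209.6 203.5] [449.5 116.8] [11.8 31.1] 32.9
112 B [356.3 222.3] [ 407.  -266.5] [12.4 30.3] 57.9
112 B [348.6 218.4] [ 416.6 -245.5] [18.8 41.6] 58.4
120 A [214.4 209.8] [432.9 102.9] [20.6 39.3] 35.4
120 A [209.6 203.6] [448.9 116.9] [10.8 27.4] 37.4
120 B [356.3 222. ] [ 407.6 -266.5] [11.1 27. ] 56.3
120 B [348.5 218.5] [ 416.2 -245. ] [17.9 39.7] 58.0
128 A [214.4 209.7] [432.9 102.8] [20.1 38.6] 34.7
128 A [209.6 203.7] [448.9 116.8] [ 9.6 24.2] 35.1
128 B [356.2 222. ] [ 407.8 -266.4] [10.2 23.7] 53.1
128 B [348.5 218.7] [ 415.9 -245. ] [17.2 38.7] 58.0
```

```bash
python3 - <<'E'
from h import *
im=cv2.imread('pics/top0.png'); im2=cv2.imread('pics/side0.png')
a=[im[198:222,202:228],im[206:234,338:364],im2[228:262,242:268],im2[160:192,325:351]]
a=[cv2.resize(x,(380,290),interpolation=cv2.INTER_CUBIC) for x in a]
cv2.imwrite('pics/clev.png',np.vstack([np.hstack(a[:2]),np.hstack(a[2:])]))
E
```

```text
(no output)
```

View pics/clev.png

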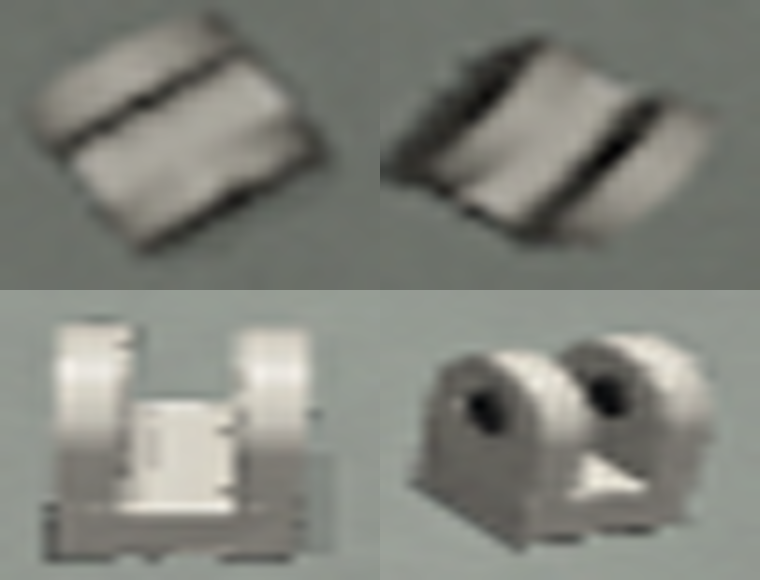

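```bash
python3 - <<'E'
from h import *
im=cv2.imread('pics/top0.png')
for z in (.035,.045):
  for nm,roi in (('A',(200,196,230,222)),('B',(336,204,366,234))):
    b=np.vstack(blobs(im,roi,120,amin=20))
    h=cv2.convexHull(b.astype(np.float32))
    w=np.array([onz('top',u,v,z)[:2] for u,v in h[:,0,:]]).astype(np.float32)
    r=cv2.minAreaRect(w*1000);print(z,nm,np.round(r[0],1),np.round(r[1],1),round(r[2],1))
    for p,s in (((0,0),'c'),):
        print('  side px of centre z=26.5',np.round(proj('side',[r[0][0]/1e3,r[0][1]/1e3,.0265]),1))
# bushes/pin: two-view check
im2=cv2.imread('pics/side0.png')
for nm,p in (('bushA',(.4325,-.1443,.046)),('bushB',(.536,-.296,.046)),('pin',(.446,-.009,.064)),('pinfoot',(.446,-.009,0))):
    print(nm,np.round(proj('side',p),1))
# pin: shank top centre
# trays: fit lines
for nm,roi in (('clevis',(185,120,222,185)),('bush',(236,113,274,175)),('pin',(293,121,332,185))):
    b=max(blobs(im,roi,138,amin=300),key=len)
    w=np.array([onz('top',u,v,.014)[:2] for u,v in b])*1e3
    x0=w[:,0].min(); m=(w[:,0]>x0+20)&(w[:,0]<x0+115); ym=np.median(w[:,1])
    ss=[]
    for s in(1,-1):
        q=w[m&(s*(w[:,1]-ym)>28)]; ss.append(np.polyfit(q[:,0],q[:,1],1))
    k=(ss[0][0]+ss[1][0])/2; a=np.arctan(k); near=w[(w[:,0]<x0+6)]
    mid=np.mean(ss,axis=0); 
    nx=np.median(near[:,0]); ny=np.polyval(mid,nx); ux=np.array([np.cos(a),np.sin(a)])
    n=np.array([nx,ny])
    print(nm,'slopes',round(ss[0][0],3),round(ss[1][0],3),'width',round(np.polyval(ss[0],600)-np.polyval(ss[1],600),1),'yaw deg',round(np.degrees(a),1),'nearbay',np.round(n+36*ux,1),'farbay',np.round(n+104*ux,1),'sample',np.round(n+161*ux,1), 'samp px',np.round(proj('top',np.r_[(n+161*ux)/1e3,.05]),1))
E
```

```text
0.035 A [439.9 108.2] [37.1 39.5] 34.9
  side px of centre z=26.5 [253.5 243. ]
0.035 B [ 411.3 -254.4] [37.4 39.9] 58.0
  side px of centre z=26.5 [339.5 175.2]
0.045 A [439.4 107. ] [36.7 39.1] 34.9
  side px of centre z=26.5 [254.1 242.8]
0.045 B [ 411. -252.] [37.  39.5] 58.0
  side px of centre z=26.5 [339.2 175.6]
bushA [314.1 184.6]
bushB [308.1 149.5]
pin [281.5 202.3]
pinfoot [279.9 223.5]Traceback (most recent call last):
  File "<stdin>", line 23, in <module>
    raise TypeError("expected non-empty vector for x")
TypeError: expected non-empty vector for x
```

```bash
python3 - <<'E'
from h import *
im=cv2.imread('pics/top0.png')
for nm,roi in (('clevis',(185,120,222,185)),('bush',(236,113,274,175)),('pin',(293,121,332,185))):
    b=max(blobs(im,roi,138,amin=300),key=len)
    w=np.array([onz('top',u,v,.014)[:2] for u,v in b])*1e3
    x0=w[:,0].min(); m=(w[:,0]>x0+15)&(w[:,0]<x0+110); ym=(w[:,1].min()+w[:,1].max())/2
    ss=[]
    for s in(1,-1):
        q=w[m&(s*(w[:,1]-ym)>28)]; ss.append(np.polyfit(q[:,0],q[:,1],1))
    k=(ss[0][0]+ss[1][0])/2; a=np.arctan(k); near=w[(w[:,0]<x0+6)]
    mid=np.mean(ss,axis=0); 
    nx=np.median(near[:,0]); ny=np.polyval(mid,nx); ux=np.array([np.cos(a),np.sin(a)])
    n=np.array([nx,ny])
    print(nm,'slopes',round(ss[0][0],3),round(ss[1][0],3),'width',round(np.polyval(ss[0],600)-np.polyval(ss[1],600),1),'yaw deg',round(np.degrees(a),1),'nearbay',np.round(n+36*ux,1),'farbay',np.round(n+104*ux,1),'sample',np.round(n+161*ux,1), 'samp px',np.round(proj('top',np.r_[(n+161*ux)/1e3,.054]),1))
E
```

```text
clevis slopes -0.062 -0.031 width 69.6 yaw deg -2.7 nearbay [559.6 141.1] farbay [627.6 137.9] sample [684.5 135.2] samp px [204.7 113.7]
bush slopes 0.002 0.002 width 71.9 yaw deg 0.1 nearbay [588.5   5.1] farbay [656.5   5.2] sample [713.5   5.3] samp px [254.3 104. ]
pin slopes -0.019 0.036 width 68.9 yaw deg 0.5 nearbay [ 565.7 -153. ] farbay [ 633.7 -152.4] sample [ 690.7 -151.9] samp px [313.7 113.6]
```

```bash
cat > plan.py <<'E'
import sys
from workcell import bot
import numpy as np
from scipy.spatial.transform import Rotation as Ro
o=bot.get_obs(); R=Ro.from_quat(o['tool_rot']).as_matrix(); p=o['eef_pos']
zy=np.degrees(np.arctan2(R[1,2],R[0,2])); 
print('t',round(o['clock'],2),'p',np.round(p*1e3,1),'jawyaw',round(zy,1),'down',np.round(R[:,0],3),'q',np.round(o['joint_pos'],2),'w',round(o['grip_width']*1e3,1),'F',np.round(o['ft_force'],1))
# args: x y z (mm) yaw(deg), chained targets separated by ','
for t in ' '.join(sys.argv[1:]).split(','):
    if not t.strip(): continue
    x,y,z,yaw=map(float,t.split())
    d=(yaw-zy+90)%180-90
    ang=-np.radians(d)      # about tool x (down): +turn about tool x = -yaw
    # ideal pose after the turn: tool exactly down
    th=np.radians(zy+d); X=np.array([0,0,-1.]);Z=np.array([np.cos(th),np.sin(th),0]);Rn=np.c_[X,np.cross(Z,X),Z]
    tilt=Ro.from_matrix(R.T@Rn).as_rotvec()
    s=Rn.T@(np.array([x,y,z])-p*1e3)
    print('turn about tool x',round(ang,3),'rad rows',round(abs(np.degrees(ang))/7,1),'fullrotvec',np.round(tilt,3),'then shift mm',np.round(s,1))
    p=np.array([x,y,z])/1e3; zy=zy+d; R=Rn
E
python3 plan.py 440 108 290 35, 440 108 191 35, 440 108 290 35, 628 138 290 87, 628 138 196 87
```

```text
t 0.1 p [ 216.4 -450.5  403.9] jawyaw -64.3 down [-0.001  0.002 -1.   ] q [-1.12  0.24  0.    1.34 -0.    1.57] w 85.4 F [ 0.1  0.2 -0. ]
turn about tool x 1.408 rad rows 11.5 fullrotvec [ 1.408e+00 -2.000e-03  1.000e-03] then shift mm [ 113.9 -329.2 -503.5]
turn about tool x -0.0 rad rows 0.0 fullrotvec [0. 0. 0.] then shift mm [99.  0.  0.]
turn about tool x -0.0 rad rows 0.0 fullrotvec [0. 0. 0.] then shift mm [-99.   0.   0.]
turn about tool x -0.908 rad rows 7.4 fullrotvec [-0.908  0.     0.   ] then shift mm [  0.  186.2 -39.8]
turn about tool x -0.0 rad rows 0.0 fullrotvec [0. 0. 0.] then shift mm [94.  0.  0.]
```

```bash
python3 plan.py 411 -253 290 58
```

```text
t 0.1 p [ 216.4 -450.5  403.9] jawyaw -64.3 down [-0.001  0.002 -1.   ] q [-1.12  0.24  0.    1.34 -0.    1.57] w 85.4 F [ 0.1  0.2 -0. ]
turn about tool x 1.006 rad rows 8.2 fullrotvec [ 1.006e+00 -2.000e-03  1.000e-03] then shift mm [ 113.9   60.4 -270.6]
```

>>> arm_command --moves '[0,0,0,0.12,0,0,-1,0,0,0,0.12,0,0,-1]'

```text
clock: 0.27
eef_pos: [0.2163, -0.4502, 0.4028]
tool_rot: [0.448, 0.549, -0.447, 0.546]
ft_force: [-0.6, -0.2, -0.1]
grip_width: 0.0856
```

```bash
python3 plan.py 411 -253 290 58
```

```text
t 0.27 p [ 216.3 -450.2  402.8] jawyaw -78.5 down [-0.002  0.004 -1.   ] q [-1.12  0.24  0.    1.34  0.    1.82] w 85.6 F [-0.6 -0.2 -0.1]
turn about tool x 0.759 rad rows 6.2 fullrotvec [ 0.759 -0.004  0.003] then shift mm [ 112.8   60.7 -270.4]
```

```bash
sed -i 's/d=(yaw-zy+90)%180-90/d=yaw-zy/' plan.py
```

>>> arm_command --moves '[0,0,0,-0.12,0,0,-1,0,0,0,-0.12,0,0,-1,0,0,0,-0.12,0,0,-1,0,0,0,-0.12,0,0,-1,0,0,0,-0.12,0,0,-1,0,0,0,-0.12,0,0,-1,0,0,0,-0.12,0,0,-1,0,0,0,-0.12,0,0,-1,0,0,0,-0.12,0,0,-1,0,0,0,-0.12,0,0,-1,0,0,0,-0.12,0,0,-1,0,0,0,-0.12,0,0,-1,0,0,0,-0.12,0,0,-1,0,0,0,-0.12,0,0,-1,0,0,0,-0.12,0,0,-1,0,0,0,-0.12,0,0,-1,0,0,0,-0.12,0,0,-1,0,0,0,-0.12,0,0,-1,0,0,0,-0.12,0,0,-1,0,0,0,-0.12,0,0,-1]'

```text
clock: 1.93
eef_pos: [0.2147, -0.447, 0.3915]
tool_rot: [-0.365, 0.598, 0.386, 0.6]
ft_force: [0.3, 0.0, -0.3]
grip_width: 0.0855
```

```bash
python3 plan.py 411 -253 290 58
```

```text
t 1.93 p [ 214.7 -447.   391.5] jawyaw 64.2 down [-0.013  0.028 -1.   ] q [-1.12  0.25 -0.01  1.33 -0.   -0.67] w 85.5 F [ 0.3  0.  -0.3]
turn about tool x 0.107 rad rows 0.9 fullrotvec [ 0.108  0.018 -0.025] then shift mm [101.5 -63.6 268.6]
```

>>> arm_command --moves '[0.012,-0.008,0.034,0.107,0.018,-0.025,-1,0.012,-0.008,0.034,0,0,0,-1,0.012,-0.008,0.034,0,0,0,-1,0.012,-0.008,0.034,0,0,0,-1,0.012,-0.008,0.034,0,0,0,-1,0.012,-0.008,0.034,0,0,0,-1,0.012,-0.008,0.034,0,0,0,-1,0.012,-0.008,0.03,0,0,0,-1]'

```text
clock: 2.6
eef_pos: [0.4101, -0.2479, 0.2911]
tool_rot: [-0.342, 0.621, 0.339, 0.619]
ft_force: [0.3, 0.9, 0.1]
grip_width: 0.0852
```

```bash
python3 plan.py 411 -253 290 58
```

```text
t 2.6 p [ 410.1 -247.9  291.1] jawyaw 57.6 down [ 0.    -0.006 -1.   ] q [-0.54  0.28 -0.25  1.03 -0.01  0.02] w 85.2 F [0.3 0.9 0.1]
turn about tool x -0.007 rad rows 0.1 fullrotvec [-0.007 -0.005  0.003] then shift mm [ 1.1 -3.5 -3.9]
```

>>> arm_command --moves '[0.01,-0.0035,-0.004,-0.007,-0.005,0.003,-1,0.03,0,0,0,0,0,-1,0.02,0,0,0,0,0,-1]'

```text
clock: 2.85
eef_pos: [0.4167, -0.248, 0.2298]
tool_rot: [-0.348, 0.615, 0.346, 0.618]
ft_force: [-1.0, 0.5, 0.2]
grip_width: 0.0855
```

```bash
python3 plan.py 411 -253 191 58; python3 - <<'E'
from h import *
a=snap('top','t1.png')[170:270,280:420]; b=snap('side','s1.png')[80:230,260:420]
cv2.imwrite('pics/v1.png',np.hstack([cv2.resize(a,(400,300)),cv2.resize(b,(400,300))])[:,:,::-1])
E
```

```text
t 2.85 p [ 416.7 -248.   229.8] jawyaw 58.8 down [ 0.005 -0.001 -1.   ] q [-0.54  0.36 -0.32  0.88  0.    0.01] w 85.5 F [-1.   0.5  0.2]
turn about tool x 0.014 rad rows 0.1 fullrotvec [0.014 0.002 0.005] then shift mm [38.8  2.2 -7.2]
```

View pics/v1.png

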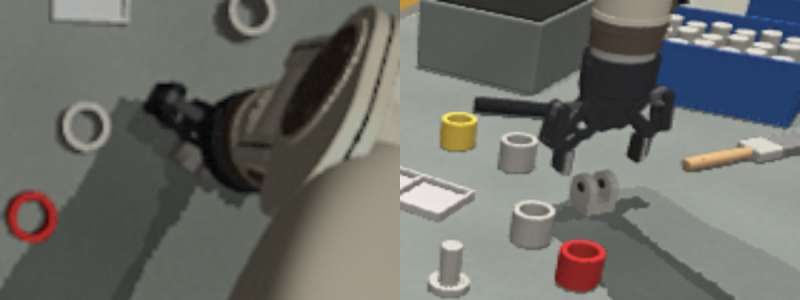

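The fingers straddle the clevis at side (596,190 in the crop), offset a few mm. I'll correct that and descend.

>>> arm_command --moves '[0,0.002,-0.007,0.014,0.002,0.005,-1,0,0,0,0,0,0,-1]'

```text
clock: 3.12
eef_pos: [0.4093, -0.2537, 0.229]
tool_rot: [-0.34, 0.62, 0.344, 0.617]
ft_force: [-0.4, -0.3, -0.3]
grip_width: 0.0856
```

```bash
python3 plan.py 411 -253 191 58
```

```text
t 3.12 p [ 409.3 -253.7  229. ] jawyaw 57.8 down [-0.007  0.004 -1.   ] q [-0.55  0.36 -0.32  0.89 -0.    0.01] w 85.6 F [-0.4 -0.3 -0.3]
turn about tool x -0.003 rad rows 0.0 fullrotvec [-0.003 -0.001 -0.008] then shift mm [38.  -1.1  1.5]
```

>>> arm_command --moves '[0.013,-0.001,0.0015,0,0,-0.004,-1,0.013,0,0,0,0,0,-1,0.011,0,0,0,0,0,-1,0,0,0,0,0,0,-1]'

```text
clock: 3.45
eef_pos: [0.4116, -0.2574, 0.1976]
tool_rot: [-0.343, 0.619, 0.337, 0.621]
ft_force: [-0.4, 0.5, 0.2]
grip_width: 0.0856
```

```bash
python3 plan.py 411 -253 191 58
```

```text
t 3.45 p [ 411.6 -257.4  197.6] jawyaw 57.5 down [ 0.006 -0.005 -1.   ] q [-0.56  0.41 -0.36  0.8  -0.    0.01] w 85.6 F [-0.4  0.5  0.2]
turn about tool x -0.009 rad rows 0.1 fullrotvec [-0.009 -0.001  0.008] then shift mm [6.6 2.8 3.4]
```

>>> arm_command --moves '[0.006,0.002,0.003,0,0,0.005,-1,0,0,0,0,0,0,-1]'

```text
clock: 3.62
eef_pos: [0.4117, -0.2551, 0.1936]
tool_rot: [-0.341, 0.62, 0.337, 0.621]
ft_force: [-0.6, 1.0, -0.1]
grip_width: 0.0855
```

```bash
python3 plan.py 411 -253 191 58; python3 plan.py 411 -253 191 58
```

```text
t 3.62 p [ 411.7 -255.1  193.6] jawyaw 57.3 down [ 0.005 -0.004 -1.   ] q [-0.55  0.41 -0.36  0.79 -0.    0.02] w 85.5 F [-0.6  1.  -0.1]
turn about tool x -0.012 rad rows 0.1 fullrotvec [-0.012 -0.001  0.006] then shift mm [2.6 1.7 1.4]
t 3.62 p [ 411.7 -255.1  193.6] jawyaw 57.3 down [ 0.005 -0.004 -1.   ] q [-0.55  0.41 -0.36  0.79 -0.    0.02] w 85.5 F [-0.6  1.  -0.1]
turn about tool x -0.012 rad rows 0.1 fullrotvec [-0.012 -0.001  0.006] then shift mm [2.6 1.7 1.4]
```

Good enough (within 3 mm). I'll close.

>>> arm_command --moves '[0.002,0.001,0.001,-0.01,0,0.004,1,0,0,0,0,0,0,1,0,0,0,0,0,0,1,0,0,0,0,0,0,1,0,0,0,0,0,0,1,0,0,0,0,0,0,1,0,0,0,0,0,0,1,0,0,0,0,0,0,1]'

```text
clock: 4.28
eef_pos: [0.4127, -0.2539, 0.1946]
tool_rot: [-0.345, 0.617, 0.341, 0.62]
ft_force: [0.5, 0.3, -0.7]
grip_width: 0.0354
```

```bash
python3 plan.py 411 -253 191 58
```

```text
t 4.28 p [ 412.7 -253.9  194.6] jawyaw 58.0 down [ 0.007 -0.003 -1.   ] q [-0.55  0.41 -0.36  0.79  0.    0.01] w 35.4 F [ 0.5  0.3 -0.7]
turn about tool x -0.0 rad rows 0.0 fullrotvec [-0.     0.001  0.007] then shift mm [ 3.6  2.  -0.1]
```

>>> arm_command --moves '[-0.02,0,0,0,0,0,1,-0.025,0,0,0,0,0,1,-0.025,0,0,0,0,0,1,-0.03,0,0,0,0,0,1,0,0,0,-0.1,0,0,1,0,0,0,-0.1,0,0,1,0,0,0,-0.1,0,0,1,0,0,0,-0.1,0,0,1,0,0,0,-0.1,0,0,1]'

```text
clock: 5.03
eef_pos: [0.4083, -0.2524, 0.2932]
tool_rot: [-0.487, 0.511, 0.494, 0.508]
ft_force: [1.1, -0.1, -3.6]
grip_width: 0.0349
```

```bash
python3 plan.py 628 138 290 87
```

```text
t 5.03 p [ 408.3 -252.4  293.2] jawyaw 87.8 down [-0.01   0.003 -1.   ] q [-0.55  0.29 -0.24  1.06 -0.   -0.52] w 34.9 F [ 1.1 -0.1 -3.6]
turn about tool x 0.015 rad rows 0.1 fullrotvec [ 0.015  0.002 -0.01 ] then shift mm [   3.2 -199.   401.3]
```

>>> arm_command --moves '[0,-0.017,0.033,0.015,0.002,-0.01,1,0,-0.017,0.034,0,0,0,1,0,-0.017,0.034,0,0,0,1,0,-0.017,0.034,0,0,0,1,0,-0.017,0.034,0,0,0,1,0,-0.017,0.034,0,0,0,1,0,-0.017,0.034,0,0,0,1,0,-0.017,0.034,0,0,0,1,0,-0.017,0.034,0,0,0,1,0,-0.016,0.034,0,0,0,1,0,-0.015,0.03,0,0,0,1,0,-0.01,0.02,0,0,0,1,0,0,0,0,0,0,1]'

```text
clock: 6.12
eef_pos: [0.6268, 0.1401, 0.2761]
tool_rot: [-0.48, 0.522, 0.489, 0.508]
ft_force: [0.2, 0.5, -3.9]
grip_width: 0.0348
```

```bash
python3 plan.py 628 138 290 87
```

```text
t 6.12 p [626.8 140.1 276.1] jawyaw 86.5 down [-0.023 -0.005 -1.   ] q [0.22 0.61 0.23 1.21 0.   0.28] w 34.8 F [ 0.2  0.5 -3.9]
turn about tool x -0.008 rad rows 0.1 fullrotvec [-0.008 -0.006 -0.023] then shift mm [-13.9  -1.3  -2.1]
```

>>> arm_command --moves '[0.015,-0.001,-0.002,-0.008,-0.006,-0.023,1,0.02,0,0,0,0,0,1,0.02,0,0,0,0,0,1,0.01,0,0,0,0,0,1,0,0,0,0,0,0,1]'

```text
clock: 6.53
eef_pos: [0.6258, 0.1396, 0.2036]
tool_rot: [-0.487, 0.515, 0.489, 0.509]
ft_force: [-0.1, 0.5, -3.0]
grip_width: 0.0351
```

```bash
python3 plan.py 628 138 199 87
```

```text
t 6.53 p [625.8 139.6 203.6] jawyaw 87.3 down [-0.007 -0.004 -1.   ] q [ 0.22  0.66  0.12  1.04 -0.    0.27] w 35.1 F [-0.1  0.5 -3. ]
turn about tool x 0.005 rad rows 0.0 fullrotvec [ 0.005 -0.005 -0.007] then shift mm [ 4.6 -2.3 -1.4]
```

>>> arm_command --moves '[0.002,-0.002,-0.001,0.005,-0.005,-0.007,1,0.001,0,0,0,0,0,1]'

```text
clock: 6.7
eef_pos: [0.6271, 0.1374, 0.1994]
tool_rot: [-0.486, 0.514, 0.487, 0.512]
ft_force: [0.2, -0.5, -3.8]
grip_width: 0.035
```

```bash
python3 plan.py 628 138 199 87
```

```text
t 6.7 p [627.1 137.4 199.4] jawyaw 86.9 down [-0.003 -0.001 -1.   ] q [0.22 0.67 0.12 1.02 0.   0.27] w 35.0 F [ 0.2 -0.5 -3.8]
turn about tool x -0.002 rad rows 0.0 fullrotvec [-0.002 -0.001 -0.003] then shift mm [ 0.4 -0.9  0.6]
```

>>> arm_command --moves '[0.001,0,0,0,0,0,1,0.001,0,0,0,0,0,1]'

```text
clock: 6.87
eef_pos: [0.6277, 0.1368, 0.1989]
tool_rot: [-0.486, 0.514, 0.486, 0.513]
ft_force: [-0.6, -0.5, -4.9]
grip_width: 0.035
```

```bash
python3 plan.py 628 138 199 87; python3 - <<'E'
from h import *
a=snap('top','t2.png')[80:200,150:310]; b=snap('side','s2.png')[110:260,100:300]
cv2.imwrite('pics/v2.png',np.hstack([cv2.resize(a,(400,300)),cv2.resize(b,(400,300))])[:,:,::-1])
E
```

```text
t 6.87 p [627.7 136.8 198.9] jawyaw 86.8 down [-0.001 -0.    -1.   ] q [0.21 0.67 0.12 1.02 0.   0.27] w 35.0 F [-0.6 -0.5 -4.9]
turn about tool x -0.003 rad rows 0.0 fullrotvec [-0.003 -0.    -0.001] then shift mm [-0.1 -0.2  1.2]
```

View pics/v2.png

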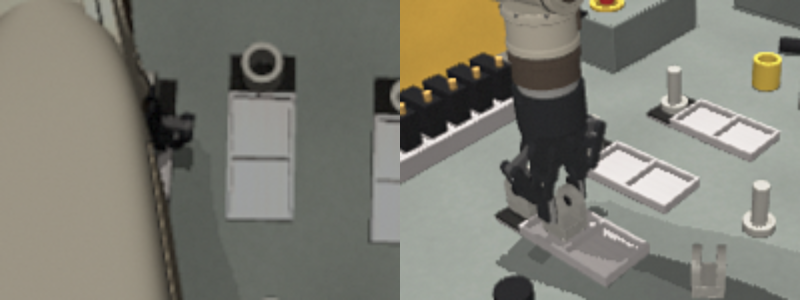

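The side view shows the clevis in the far bay of the clevis tray. I'll lower it slightly and open.

>>> arm_command --moves '[0.002,0,0,0,0,0,1,0.001,0,0,0,0,0,1,0,0,0,0,0,0,-1,0,0,0,0,0,0,-1,0,0,0,0,0,0,-1,0,0,0,0,0,0,-1,0,0,0,0,0,0,-1,0,0,0,0,0,0,-1,-0.02,0,0,0,0,0,-1,-0.03,0,0,0,0,0,-1,-0.03,0,0,0,0,0,-1,-0.03,0,0,0,0,0,-1]'

```text
clock: 7.97
eef_pos: [0.6264, 0.1367, 0.3065]
tool_rot: [-0.485, 0.516, 0.487, 0.511]
ft_force: [0.3, 0.0, -0.8]
grip_width: 0.0851
```

```bash
python3 plan.py 440 107.5 290 35
```

```text
t 7.97 p [626.4 136.7 306.5] jawyaw 86.9 down [-0.007 -0.002 -1.   ] q [ 0.21  0.58  0.25  1.26 -0.    0.27] w 85.1 F [ 0.3  0.  -0.8]
turn about tool x 0.905 rad rows 7.4 fullrotvec [ 0.905 -0.005 -0.005] then shift mm [  16.5   83.  -169.5]
```

>>> arm_command --moves '[0,0,0,0.12,0,0,-1,0,0,0,0.12,0,0,-1,0,0,0,0.12,0,0,-1,0,0,0,0.12,0,0,-1,0,0,0,0.12,0,0,-1,0,0,0,0.12,0,0,-1,0,0,0,0.12,0,0,-1,0,0,0,0.065,0,0,-1,0,0.014,-0.029,0,0,0,-1,0,0.014,-0.029,0,0,0,-1,0,0.014,-0.029,0,0,0,-1,0,0.014,-0.029,0,0,0,-1,0,0.014,-0.029,0,0,0,-1,0,0.012,-0.024,0,0,0,-1,0,0,0,0,0,0,-1]'

```text
clock: 9.22
eef_pos: [0.4358, 0.1139, 0.3106]
tool_rot: [-0.199, 0.675, 0.198, 0.682]
ft_force: [-0.4, -0.5, -0.0]
grip_width: 0.0853
```

```bash
python3 plan.py 440 107.5 191 35
```

```text
t 9.22 p [435.8 113.9 310.6] jawyaw 32.6 down [ 0.01   0.002 -1.   ] q [ 0.26  0.21 -0.3   1.06 -0.    1.26] w 85.3 F [-0.4 -0.5 -0. ]
turn about tool x -0.042 rad rows 0.3 fullrotvec [-0.042  0.009  0.004] then shift mm [119.6  -7.7  -0.2]
```

>>> arm_command --moves '[0,-0.007,0,-0.042,0.009,0.004,-1,0.03,0,0,0,0,0,-1,0.03,0,0,0,0,0,-1,0.025,0,0,0,0,0,-1,0,0,0,0,0,0,-1]'

```text
clock: 9.63
eef_pos: [0.4412, 0.1084, 0.2278]
tool_rot: [-0.214, 0.669, 0.213, 0.679]
ft_force: [-1.5, -0.4, 0.6]
grip_width: 0.0854
```

```bash
python3 plan.py 440 107.5 191 35
```

```text
t 9.63 p [441.2 108.4 227.8] jawyaw 35.2 down [ 0.013  0.003 -1.   ] q [ 0.24  0.31 -0.41  0.84 -0.    1.2 ] w 85.4 F [-1.5 -0.4  0.6]
turn about tool x 0.003 rad rows 0.0 fullrotvec [0.003 0.013 0.005] then shift mm [36.8 -0.1 -1.6]
```

>>> arm_command --moves '[0.013,0,-0.001,0,0.012,0.004,-1,0.012,0,0,0,0,0,-1,0.009,0,0,0,0,0,-1,0,0,0,0,0,0,-1]'

```text
clock: 9.97
eef_pos: [0.4435, 0.1084, 0.1951]
tool_rot: [-0.214, 0.673, 0.213, 0.675]
ft_force: [-0.6, -0.8, -0.4]
grip_width: 0.085
```

```bash
python3 plan.py 440 107.5 192 35
```

```text
t 9.97 p [443.5 108.4 195.1] jawyaw 35.2 down [ 0.004  0.    -1.   ] q [ 0.24  0.37 -0.43  0.77 -0.    1.2 ] w 85.0 F [-0.6 -0.8 -0.4]
turn about tool x 0.003 rad rows 0.0 fullrotvec [0.003 0.003 0.002] then shift mm [ 3.1  1.3 -3.4]
```

>>> arm_command --moves '[0.002,0.001,-0.003,0,0.003,0.002,-1,0,0,0,0,0,0,1,0,0,0,0,0,0,1,0,0,0,0,0,0,1,0,0,0,0,0,0,1,0,0,0,0,0,0,1,0,0,0,0,0,0,1,0,0,0,0,0,0,1,0,0,0,0,0,0,1]'

```text
clock: 10.72
eef_pos: [0.4418, 0.1077, 0.1968]
tool_rot: [-0.214, 0.672, 0.213, 0.676]
ft_force: [0.3, 0.4, -2.3]
grip_width: 0.0355
```

```bash
python3 plan.py 440 107.5 192 35
```

```text
t 10.72 p [441.8 107.7 196.8] jawyaw 35.2 down [ 0.005  0.001 -1.   ] q [ 0.24  0.36 -0.44  0.77 -0.    1.2 ] w 35.5 F [ 0.3  0.4 -2.3]
turn about tool x 0.003 rad rows 0.0 fullrotvec [0.003 0.005 0.002] then shift mm [ 4.8  0.9 -1.6]
```

>>> arm_command --moves '[-0.02,0,0,0,0,0,1,-0.025,0,0,0,0,0,1,-0.025,0,0,0,0,0,1,-0.02,0,0,0,0,0,1,0,0,0,-0.12,0,0,1,0,0,0,-0.12,0,0,1,0,0,0,-0.12,0,0,1,0,0,0,-0.12,0,0,1,0,0,0,-0.12,0,0,1,0,0,0,-0.12,0,0,1,0,0,0,-0.12,0,0,1,0,0,0,-0.06,0,0,1,0,0,0,0,0,0,1]'

```text
clock: 11.8
eef_pos: [0.4378, 0.1071, 0.2857]
tool_rot: [-0.494, 0.507, 0.497, 0.502]
ft_force: [-0.9, -0.4, -3.9]
grip_width: 0.035
```

```bash
python3 plan.py 560 141 270 87
```

```text
t 11.8 p [437.8 107.1 285.7] jawyaw 89.0 down [-0.009 -0.002 -1.   ] q [ 0.24  0.24 -0.32  1.02  0.    0.26] w 35.0 F [-0.9 -0.4 -3.9]
turn about tool x 0.035 rad rows 0.3 fullrotvec [ 0.035 -0.002 -0.009] then shift mm [  15.7 -120.3   40.2]
```

>>> arm_command --moves '[0,-0.024,0.008,0.035,-0.002,-0.009,1,0,-0.024,0.008,0,0,0,1,0,-0.024,0.008,0,0,0,1,0,-0.024,0.008,0,0,0,1,0,-0.024,0.008,0,0,0,1,0,0,0,0,0,0,1]'

```text
clock: 12.3
eef_pos: [0.5607, 0.1417, 0.2805]
tool_rot: [-0.482, 0.519, 0.485, 0.513]
ft_force: [1.7, 1.5, -4.1]
grip_width: 0.035
```

```bash
python3 plan.py 560 141 205 87
```

```text
t 12.3 p [560.7 141.7 280.5] jawyaw 86.3 down [-0.009 -0.002 -1.   ] q [0.25 0.48 0.02 1.12 0.   0.31] w 35.0 F [ 1.7  1.5 -4.1]
turn about tool x -0.013 rad rows 0.1 fullrotvec [-0.013 -0.002 -0.009] then shift mm [75.5  0.7 -0.7]
```

>>> arm_command --moves '[0.02,0,0,-0.013,-0.002,-0.009,1,0.02,0,0,0,0,0,1,0.02,0,0,0,0,0,1,0.012,0,0,0,0,0,1,0,0,0,0,0,0,1]'

```text
clock: 12.72
eef_pos: [0.5619, 0.1421, 0.2037]
tool_rot: [-0.485, 0.515, 0.485, 0.515]
ft_force: [-1.2, -0.3, -3.2]
grip_width: 0.0351
```

```bash
python3 plan.py 560 141 200 87
```

```text
t 12.72 p [561.9 142.1 203.7] jawyaw 86.6 down [-0. -0. -1.] q [ 0.25  0.55 -0.08  0.94 -0.    0.31] w 35.1 F [-1.2 -0.3 -3.2]
turn about tool x -0.008 rad rows 0.1 fullrotvec [-0.008 -0.    -0.   ] then shift mm [ 3.7  1.9 -1.2]
```

>>> arm_command --moves '[0.003,0.002,-0.001,-0.008,0,0,1,0.001,0,0,0,0,0,1,0.001,0,0,0,0,0,1]'

```text
clock: 12.97
eef_pos: [0.5601, 0.1413, 0.2008]
tool_rot: [-0.487, 0.513, 0.486, 0.514]
ft_force: [-1.3, 0.3, -0.8]
grip_width: 0.0352
```

```bash
python3 plan.py 560 141 200 87
```

```text
t 12.97 p [560.1 141.3 200.8] jawyaw 86.9 down [ 0.002 -0.    -1.   ] q [ 0.25  0.55 -0.09  0.93 -0.    0.3 ] w 35.2 F [-1.3  0.3 -0.8]
turn about tool x -0.001 rad rows 0.0 fullrotvec [-0.001  0.     0.002] then shift mm [ 0.8  0.1 -0.3]
```

The wrist force went from -3.9 to -0.8 N, so the clevis has landed. I'll release, lift and turn toward the pin.

>>> arm_command --moves '[0,0,0,0,0,0,-1,0,0,0,0,0,0,-1,0,0,0,0,0,0,-1,0,0,0,0,0,0,-1,0,0,0,0,0,0,-1,0,0,0,0,0,0,-1,-0.02,0,0,0,0,0,-1,-0.03,0,0,0,0,0,-1,-0.035,0,0,0,0,0,-1,-0.035,0,0,0,0,0,-1,0,0,0,0,0,0,-1]'

```text
clock: 13.88
eef_pos: [0.5596, 0.1412, 0.3269]
tool_rot: [-0.487, 0.513, 0.486, 0.514]
ft_force: [1.2, 0.2, 0.5]
grip_width: 0.0855
```

```bash
python3 plan.py 446 -9 300 87
```

```text
t 13.88 p [559.6 141.2 326.9] jawyaw 86.9 down [ 0.002  0.    -1.   ] q [ 0.25  0.43  0.07  1.21 -0.    0.3 ] w 85.5 F [1.2 0.2 0.5]
turn about tool x -0.002 rad rows 0.0 fullrotvec [-0.002  0.     0.002] then shift mm [  26.9  105.5 -155.9]
```

>>> arm_command --moves '[0.004,0.021,-0.031,0,0,0,-1,0.004,0.021,-0.031,0,0,0,-1,0.004,0.021,-0.031,0,0,0,-1,0.004,0.021,-0.031,0,0,0,-1,0.004,0.021,-0.031,0,0,0,-1,0,0,0,0,0,0,-1]'

```text
clock: 14.38
eef_pos: [0.445, -0.0103, 0.3068]
tool_rot: [-0.491, 0.508, 0.485, 0.516]
ft_force: [-0.3, 0.2, 0.3]
grip_width: 0.0854
```

```bash
python3 plan.py 446 -9 199 87; python3 - <<'E'
from h import *
a=snap('top','t3.png')[80:230,180:380]; b=snap('side','s3.png')[110:290,100:340]
cv2.imwrite('pics/v3.png',np.hstack([cv2.resize(a,(400,300)),cv2.resize(b,(400,300))])[:,:,::-1])
E
```

```text
t 14.38 p [445.  -10.3 306.8] jawyaw 87.2 down [ 0.015  0.002 -1.   ] q [-0.02  0.2  -0.32  1.04  0.    0.02] w 85.4 F [-0.3  0.2  0.3]
turn about tool x 0.004 rad rows 0.0 fullrotvec [0.004 0.003 0.014] then shift mm [107.8  -0.9   1.3]
```

View pics/v3.png

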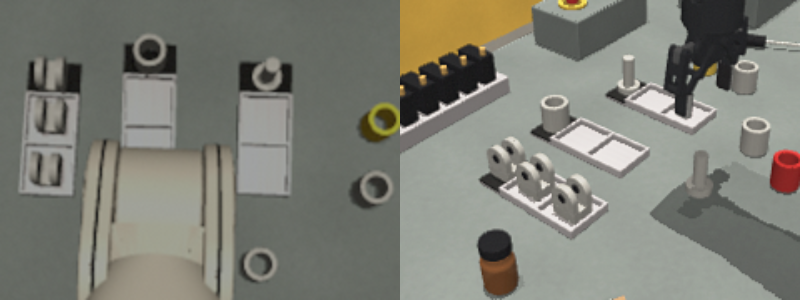

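Both clevises stand centred in the clevis tray. I'll descend on the pin.

>>> arm_command --moves '[0.03,-0.001,0.001,0.004,0.003,0.014,-1,0.03,0,0,0,0,0,-1,0.02,0,0,0,0,0,-1,0.015,0,0,0,0,0,-1,0,0,0,0,0,0,-1]'

```text
clock: 14.9
eef_pos: [0.4597, -0.0031, 0.2144]
tool_rot: [-0.493, 0.504, 0.483, 0.519]
ft_force: [0.1, 0.2, 0.8]
grip_width: 0.0854
```

```bash
python3 plan.py 446 -9 199 87
```

```text
t 14.9 p [459.7  -3.1 214.4] jawyaw 87.4 down [ 0.025  0.004 -1.   ] q [-0.01  0.33 -0.42  0.8   0.    0.04] w 85.4 F [0.1 0.2 0.8]
turn about tool x 0.007 rad rows 0.1 fullrotvec [0.006 0.005 0.025] then shift mm [15.4 13.3 -6.6]
```

>>> arm_command --moves '[0,0.013,-0.0065,0.006,0.005,0.025,-1,0,0,0,0,0,0,-1]'

```text
clock: 15.07
eef_pos: [0.4472, -0.0077, 0.2139]
tool_rot: [-0.487, 0.513, 0.488, 0.512]
ft_force: [-1.5, 0.8, 0.6]
grip_width: 0.0853
```

```bash
python3 plan.py 446 -9 199 87
```

```text
t 15.07 p [447.2  -7.7 213.9] jawyaw 87.2 down [-0.002  0.    -1.   ] q [-0.02  0.33 -0.43  0.82  0.    0.03] w 85.3 F [-1.5  0.8  0.6]
turn about tool x 0.003 rad rows 0.0 fullrotvec [ 0.003  0.    -0.002] then shift mm [14.9  1.2 -1.4]
```

>>> arm_command --moves '[0.007,0.001,-0.001,0,0,0,-1,0.006,0,0,0,0,0,-1,0,0,0,0,0,0,-1]'

```text
clock: 15.32
eef_pos: [0.4481, -0.0082, 0.2029]
tool_rot: [-0.489, 0.511, 0.487, 0.513]
ft_force: [0.0, -0.4, -0.2]
grip_width: 0.0851
```

```bash
python3 plan.py 446 -9 199 87
```

```text
t 15.32 p [448.1  -8.2 202.9] jawyaw 87.2 down [ 0.004  0.    -1.   ] q [-0.02  0.34 -0.45  0.78  0.    0.03] w 85.1 F [ 0.  -0.4 -0.2]
turn about tool x 0.004 rad rows 0.0 fullrotvec [0.004 0.001 0.004] then shift mm [ 3.9  2.1 -0.9]
```

>>> arm_command --moves '[0.002,0.002,-0.001,0.004,0.001,0.004,-1,0,0,0,0,0,0,1,0,0,0,0,0,0,1,0,0,0,0,0,0,1,0,0,0,0,0,0,1,0,0,0,0,0,0,1,0,0,0,0,0,0,1,0,0,0,0,0,0,1,0,0,0,0,0,0,1,0,0,0,0,0,0,1,0,0,0,0,0,0,1]'

```text
clock: 16.23
eef_pos: [0.4471, -0.0092, 0.2022]
tool_rot: [-0.488, 0.512, 0.486, 0.514]
ft_force: [0.1, 0.2, -1.4]
grip_width: 0.0178
```

```bash
python3 plan.py 446 -9 199 87
```

```text
t 16.23 p [447.1  -9.2 202.2] jawyaw 87.0 down [ 0.004 -0.    -1.   ] q [-0.02  0.34 -0.45  0.78  0.    0.03] w 17.8 F [ 0.1  0.2 -1.4]
turn about tool x -0.0 rad rows 0.0 fullrotvec [-0.     0.     0.004] then shift mm [3.2 1.1 0.1]
```

>>> arm_command --moves '[-0.02,0,0,0,0,0,1,-0.025,0,0,0,0,0,1,-0.025,0,0,0,0,0,1,-0.02,0,0,0,0,0,1,0,0,0,0,0,0,1]'

```text
clock: 16.65
eef_pos: [0.4445, -0.0093, 0.2921]
tool_rot: [-0.485, 0.515, 0.488, 0.511]
ft_force: [0.3, 0.5, -1.4]
grip_width: 0.0178
```

```bash
python3 plan.py 566 -153 280 90
```

```text
t 16.65 p [444.5  -9.3 292.1] jawyaw 87.0 down [-0.007 -0.001 -1.   ] q [-0.02  0.22 -0.33  1.03 -0.    0.03] w 17.8 F [ 0.3  0.5 -1.4]
turn about tool x -0.053 rad rows 0.4 fullrotvec [-0.053 -0.001 -0.007] then shift mm [  12.1 -121.5 -143.7]
```

>>> arm_command --moves '[0,0,0,-0.053,0,-0.007,1,0,-0.02,-0.024,0,0,0,1,0,-0.02,-0.024,0,0,0,1,0,-0.02,-0.024,0,0,0,1,0,-0.02,-0.024,0,0,0,1,0,-0.02,-0.024,0,0,0,1,0,-0.02,-0.024,0,0,0,1,0,0,0,0,0,0,1]'

```text
clock: 17.32
eef_pos: [0.5663, -0.1571, 0.2819]
tool_rot: [-0.5, 0.5, 0.505, 0.496]
ft_force: [0.4, 0.4, -1.4]
grip_width: 0.0177
```

```bash
python3 plan.py 566 -153 212 90; python3 - <<'E'
from h import *
b=snap('side','s4.png')[60:260,140:400]
cv2.imwrite('pics/v4.png',cv2.resize(b,None,fx=2,fy=2)[:,:,::-1])
E
```

```text
t 17.32 p [ 566.3 -157.1  281.9] jawyaw 90.5 down [-0.009  0.001 -1.   ] q [-0.27  0.49  0.05  1.13 -0.   -0.28] w 17.7 F [ 0.4  0.4 -1.4]
turn about tool x 0.009 rad rows 0.1 fullrotvec [ 0.009  0.001 -0.009] then shift mm [69.9  0.3  4.1]
```

View pics/v4.png

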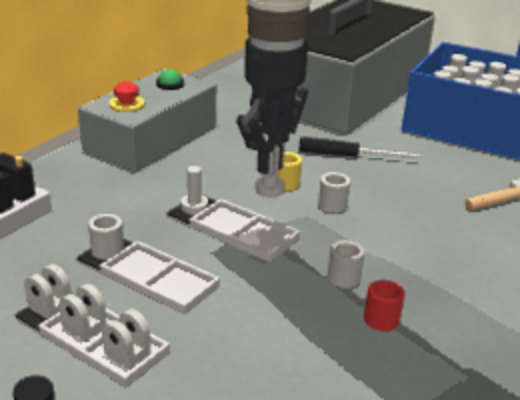

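The pin is held upright above the pin tray. I'll lower it.

>>> arm_command --moves '[0.02,0,0.004,0.009,0.001,-0.009,1,0.02,0,0,0,0,0,1,0.02,0,0,0,0,0,1,0.007,0,0,0,0,0,1,0,0,0,0,0,0,1]'

```text
clock: 17.78
eef_pos: [0.5604, -0.1493, 0.2064]
tool_rot: [-0.495, 0.502, 0.504, 0.498]
ft_force: [-0.3, -1.0, 3.6]
grip_width: 0.0179
```

```bash
python3 plan.py 566 -153 206 90
```

```text
t 17.78 p [ 560.4 -149.3  206.4] jawyaw 90.0 down [-0.012  0.006 -1.   ] q [-0.26  0.56 -0.07  0.96  0.   -0.26] w 17.9 F [-0.3 -1.   3.6]
turn about tool x -0.0 rad rows 0.0 fullrotvec [-0.     0.006 -0.012] then shift mm [ 0.4 -5.6 -3.7]
```

>>> arm_command --moves '[-0.004,0,0,0,0,0,1,0,-0.0055,-0.0035,0,0.006,-0.012,1,0,0,0,0,0,0,1]'

```text
clock: 18.03
eef_pos: [0.5656, -0.1517, 0.2111]
tool_rot: [-0.5, 0.5, 0.501, 0.499]
ft_force: [0.1, -0.3, -1.9]
grip_width: 0.0178
```

```bash
python3 plan.py 566 -153 206 90
```

```text
t 18.03 p [ 565.6 -151.7  211.1] jawyaw 90.1 down [-0.001 -0.    -1.   ] q [-0.26  0.56 -0.05  0.96 -0.   -0.26] w 17.8 F [ 0.1 -0.3 -1.9]
turn about tool x 0.001 rad rows 0.0 fullrotvec [ 0.001 -0.    -0.001] then shift mm [ 5.1 -0.4 -1.3]
```

>>> arm_command --moves '[0.002,0,-0.001,0,0,0,1,0.002,0,0,0,0,0,1,0,0,0,0,0,0,1]'

```text
clock: 18.28
eef_pos: [0.5671, -0.1531, 0.21]
tool_rot: [0.502, -0.499, -0.499, -0.5]
ft_force: [0.1, 0.1, -2.6]
grip_width: 0.0179
```

```bash
python3 plan.py 566 -153 206 90
```

```text
t 18.28 p [ 567.1 -153.1  210. ] jawyaw 90.1 down [ 0.005 -0.002 -1.   ] q [-0.26  0.56 -0.05  0.96 -0.   -0.27] w 17.9 F [ 0.1  0.1 -2.6]
turn about tool x 0.001 rad rows 0.0 fullrotvec [ 0.001 -0.002  0.005] then shift mm [4.  1.1 0.1]
```

>>> arm_command --moves '[0.002,0,0,0,0,0.003,1,0.002,0,0,0,0,0,1,0.001,0,0,0,0,0,1]'

```text
clock: 18.53
eef_pos: [0.5675, -0.1534, 0.2062]
tool_rot: [0.502, -0.499, -0.499, -0.5]
ft_force: [-2.5, -0.2, 7.3]
grip_width: 0.0181
```

```bash
python3 plan.py 566 -153 206 90
```

```text
t 18.53 p [ 567.5 -153.4  206.2] jawyaw 90.1 down [ 0.004 -0.002 -1.   ] q [-0.26  0.56 -0.06  0.95 -0.   -0.26] w 18.1 F [-2.5 -0.2  7.3]
turn about tool x 0.001 rad rows 0.0 fullrotvec [ 0.001 -0.002  0.004] then shift mm [0.2 1.5 0.4]
```

>>> arm_command --moves '[0,0,0,0,0,0,-1,0,0,0,0,0,0,-1,0,0,0,0,0,0,-1,0,0,0,0,0,0,-1,0,0,0,0,0,0,-1,0,0,0,0,0,0,-1,0,0,0,0,0,0,-1,-0.02,0,0,0,0,0,-1,-0.03,0,0,0,0,0,-1,-0.035,0,0,0,0,0,-1,-0.025,0,0,0,0,0,-1,0,0,0,0,0,0,-1]'

```text
clock: 19.53
eef_pos: [0.5662, -0.1529, 0.318]
tool_rot: [-0.5, 0.5, 0.501, 0.499]
ft_force: [1.3, -0.7, 0.3]
grip_width: 0.0856
```

```bash
python3 plan.py 433 -144 300 90; python3 - <<'E'
from h import *
b=snap('side','s5.png')[60:260,140:400]
cv2.imwrite('pics/v5.png',cv2.resize(b,None,fx=2,fy=2)[:,:,::-1])
E
```

```text
t 19.53 p [ 566.2 -152.9  318. ] jawyaw 90.1 down [-0.002 -0.001 -1.   ] q [-0.26  0.46  0.09  1.2  -0.   -0.26] w 85.6 F [ 1.3 -0.7  0.3]
turn about tool x 0.001 rad rows 0.0 fullrotvec [ 0.001 -0.001 -0.002] then shift mm [ 18.  133.2   8.9]
```

View pics/v5.png

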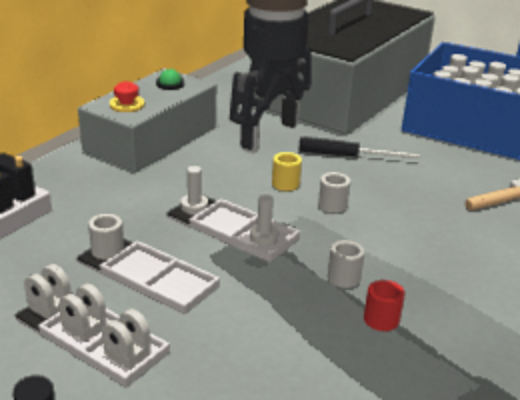

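The pin stands upright in the near bay of the pin tray (crop 265,235). Next is the bush at (433,-144), the one just left of the red bush in this view.

>>> arm_command --moves '[0.005,0.033,0.002,0,0,0,-1,0.005,0.033,0.002,0,0,0,-1,0.005,0.033,0.002,0,0,0,-1,0,0.033,0.002,0,0,0,-1,0.02,0,0,0,0,0,-1,0.025,0,0,0,0,0,-1,0,0,0,0,0,0,-1]'

```text
clock: 20.17
eef_pos: [0.4255, -0.1433, 0.248]
tool_rot: [-0.498, 0.501, 0.503, 0.498]
ft_force: [-0.1, 0.4, -0.2]
grip_width: 0.0853
```

```bash
python3 plan.py 433 -144 189 90
```

```text
t 20.17 p [ 425.5 -143.3  248. ] jawyaw 90.1 down [-0.009  0.002 -1.   ] q [-0.32  0.28 -0.38  0.92 -0.   -0.33] w 85.3 F [-0.1  0.4 -0.2]
turn about tool x 0.002 rad rows 0.0 fullrotvec [ 0.002  0.002 -0.009] then shift mm [59.  -7.5 -0.7]
```

>>> arm_command --moves '[0.01,-0.0075,-0.001,0.002,0.002,-0.009,-1,0.02,0,0,0,0,0,-1,0.012,0,0,0,0,0,-1,0,0,0,0,0,0,-1]'

```text
clock: 20.5
eef_pos: [0.4325, -0.1441, 0.204]
tool_rot: [-0.499, 0.501, 0.501, 0.499]
ft_force: [-0.9, 0.2, -0.1]
grip_width: 0.0853
```

```bash
python3 plan.py 433 -144 189 90
```

```text
t 20.5 p [ 432.5 -144.1  204. ] jawyaw 90.0 down [-0.003  0.001 -1.   ] q [-0.32  0.35 -0.42  0.8  -0.   -0.32] w 85.3 F [-0.9  0.2 -0.1]
turn about tool x -0.0 rad rows 0.0 fullrotvec [-0.     0.001 -0.003] then shift mm [15.  -0.5  0.1]
```

>>> arm_command --moves '[0.008,-0.0005,0,0,0.001,-0.003,-1,0.005,0,0,0,0,0,-1,0,0,0,0,0,0,-1,0,0,0,0,0,0,1,0,0,0,0,0,0,1,0,0,0,0,0,0,1,0,0,0,0,0,0,1,0,0,0,0,0,0,1,0,0,0,0,0,0,1,0,0,0,0,0,0,1]'

```text
clock: 21.33
eef_pos: [0.4349, -0.1443, 0.1929]
tool_rot: [0.501, -0.499, -0.499, -0.501]
ft_force: [0.0, 0.5, -2.6]
grip_width: 0.0419
```

```bash
python3 plan.py 433 -144 189 90
```

```text
t 21.33 p [ 434.9 -144.3  192.9] jawyaw 90.0 down [ 0.003 -0.001 -1.   ] q [-0.32  0.37 -0.43  0.77  0.   -0.32] w 41.9 F [ 0.   0.5 -2.6]
turn about tool x 0.0 rad rows 0.0 fullrotvec [ 0.    -0.001  0.003] then shift mm [3.9 1.9 0.3]
```

>>> arm_command --moves '[-0.02,0,0,0,0,0,1,-0.025,0,0,0,0,0,1,-0.025,0,0,0,0,0,1,-0.03,0,0,0,0,0,1,0,0,0,0,0,0,1]'

```text
clock: 21.75
eef_pos: [0.4323, -0.1436, 0.2929]
tool_rot: [-0.497, 0.501, 0.503, 0.499]
ft_force: [1.0, 0.0, -1.5]
grip_width: 0.0418
```

```bash
python3 plan.py 656 5 290 90
```

```text
t 21.75 p [ 432.3 -143.6  292.9] jawyaw 90.0 down [-0.008  0.003 -1.   ] q [-0.32  0.24 -0.3   1.04 -0.   -0.32] w 41.8 F [ 1.   0.  -1.5]
turn about tool x -0.0 rad rows 0.0 fullrotvec [-0.     0.003 -0.008] then shift mm [   2.9 -223.7  148.6]
```

>>> arm_command --moves '[0,-0.028,0.019,0,0.003,-0.008,1,0,-0.028,0.019,0,0,0,1,0,-0.028,0.019,0,0,0,1,0,-0.028,0.019,0,0,0,1,0,-0.028,0.019,0,0,0,1,0,-0.028,0.019,0,0,0,1,0,-0.028,0.019,0,0,0,1,0,-0.026,0.016,0,0,0,1,0,0,0,0,0,0,1]'

```text
clock: 22.5
eef_pos: [0.6599, 0.0103, 0.2828]
tool_rot: [-0.496, 0.505, 0.5, 0.499]
ft_force: [-0.7, -0.7, -2.9]
grip_width: 0.0416
```

```bash
python3 plan.py 656 5 197 90; python3 - <<'E'
from h import *
b=snap('side','s6.png')[60:260,140:400]
cv2.imwrite('pics/v6.png',cv2.resize(b,None,fx=2,fy=2)[:,:,::-1])
E
```

```text
t 22.5 p [659.9  10.3 282.8] jawyaw 89.6 down [-0.01  -0.002 -1.   ] q [ 0.02  0.63  0.29  1.24 -0.    0.02] w 41.6 F [-0.7 -0.7 -2.9]
turn about tool x -0.007 rad rows 0.1 fullrotvec [-0.007 -0.002 -0.01 ] then shift mm [85.8  3.9 -5.3]
```

View pics/v6.png

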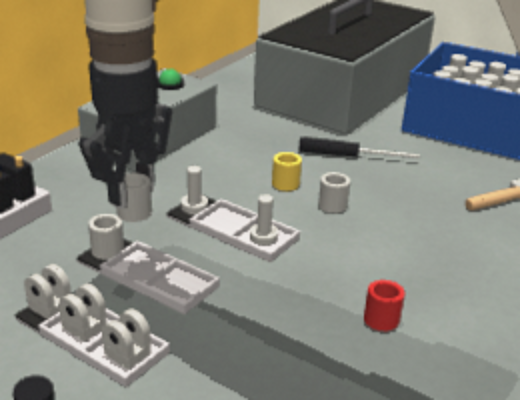

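The bush is held upright above the bush tray.

>>> arm_command --moves '[0.01,0.004,-0.005,-0.007,-0.002,-0.01,1,0.025,0,0,0,0,0,1,0.025,0,0,0,0,0,1,0.01,0,0,0,0,0,1,0,0,0,0,0,0,1]'

```text
clock: 22.97
eef_pos: [0.65, 0.0026, 0.2058]
tool_rot: [-0.498, 0.504, 0.502, 0.497]
ft_force: [0.5, -0.7, -3.1]
grip_width: 0.0417
```

```bash
python3 plan.py 656 5 197 90
```

```text
t 22.97 p [650.    2.6 205.8] jawyaw 89.9 down [-0.011 -0.003 -1.   ] q [ 0.    0.68  0.16  1.06 -0.    0.01] w 41.7 F [ 0.5 -0.7 -3.1]
turn about tool x -0.001 rad rows 0.0 fullrotvec [-0.001 -0.003 -0.011] then shift mm [ 8.8 -6.   2.4]
```

>>> arm_command --moves '[0.001,-0.006,0.0025,-0.001,-0.003,-0.011,1,0.003,0,0,0,0,0,1,0,0,0,0,0,0,1]'

```text
clock: 23.22
eef_pos: [0.6554, 0.004, 0.202]
tool_rot: [-0.499, 0.501, 0.5, 0.5]
ft_force: [-0.3, 0.2, -3.9]
grip_width: 0.0416
```

```bash
python3 plan.py 656 5 197 90
```

```text
t 23.22 p [655.4   4.  202. ] jawyaw 89.9 down [-0.001  0.    -1.   ] q [0.01 0.69 0.16 1.05 0.   0.01] w 41.6 F [-0.3  0.2 -3.9]
turn about tool x -0.002 rad rows 0.0 fullrotvec [-0.002  0.    -0.001] then shift mm [ 5.  -0.6  1. ]
```

>>> arm_command --moves '[0.003,-0.0005,0.001,0,0,0,1,0.002,0,0,0,0,0,1,0.001,0,0,0,0,0,1]'

```text
clock: 23.47
eef_pos: [0.6576, 0.005, 0.1993]
tool_rot: [-0.501, 0.499, 0.498, 0.502]
ft_force: [-0.3, 0.1, -2.6]
grip_width: 0.0417
```

```bash
python3 plan.py 656 5 197 90
```

```text
t 23.47 p [657.6   5.  199.3] jawyaw 89.9 down [ 0.006  0.    -1.   ] q [0.01 0.69 0.16 1.04 0.   0.01] w 41.7 F [-0.3  0.1 -2.6]
turn about tool x -0.002 rad rows 0.0 fullrotvec [-0.002  0.     0.006] then shift mm [2.3 1.6 0. ]
```

>>> arm_command --moves '[0.002,0.001,0,0,0,0.004,1,0.001,0,0,0,0,0,1,0.001,0,0,0,0,0,1]'

```text
clock: 23.72
eef_pos: [0.6571, 0.0052, 0.1964]
tool_rot: [-0.501, 0.499, 0.499, 0.501]
ft_force: [0.3, -0.3, 8.3]
grip_width: 0.0416
```

```bash
python3 plan.py 656 5 197 90
```

```text
t 23.72 p [657.1   5.2 196.4] jawyaw 89.9 down [ 0.004  0.    -1.   ] q [0.01 0.69 0.16 1.03 0.   0.01] w 41.6 F [ 0.3 -0.3  8.3]
turn about tool x -0.001 rad rows 0.0 fullrotvec [-0.001  0.     0.004] then shift mm [-0.6  1.1 -0.2]
```

The bush has landed (8 N). I'll release and lift.

>>> arm_command --moves '[0,0,0,0,0,0,-1,0,0,0,0,0,0,-1,0,0,0,0,0,0,-1,0,0,0,0,0,0,-1,0,0,0,0,0,0,-1,0,0,0,0,0,0,-1,-0.02,0,0,0,0,0,-1,-0.03,0,0,0,0,0,-1,-0.035,0,0,0,0,0,-1,-0.025,0,0,0,0,0,-1,0,0,0,0,0,0,-1]'

```text
clock: 24.63
eef_pos: [0.6561, 0.0051, 0.3098]
tool_rot: [-0.5, 0.5, 0.5, 0.501]
ft_force: [0.8, -0.5, 2.3]
grip_width: 0.0853
```

```bash
python3 plan.py 536 -296 300 60
```

```text
t 24.63 p [656.1   5.1 309.8] jawyaw 89.9 down [ 0.001  0.    -1.   ] q [0.01 0.6  0.31 1.28 0.   0.01] w 85.3 F [ 0.8 -0.5  2.3]
turn about tool x 0.522 rad rows 4.3 fullrotvec [0.522 0.    0.001] then shift mm [   9.8  -46.6 -320.8]
```

```bash
python3 plan.py 536 -296 300 90
```

```text
t 24.63 p [656.1   5.1 309.8] jawyaw 89.9 down [ 0.001  0.    -1.   ] q [0.01 0.6  0.31 1.28 0.   0.01] w 85.3 F [ 0.8 -0.5  2.3]
turn about tool x -0.001 rad rows 0.0 fullrotvec [-0.001  0.     0.001] then shift mm [   9.8  120.1 -301.1]
```

>>> arm_command --moves '[0,0.012,-0.03,0,0,0,-1,0,0.012,-0.03,0,0,0,-1,0,0.012,-0.03,0,0,0,-1,0,0.012,-0.03,0,0,0,-1,0,0.012,-0.03,0,0,0,-1,0,0.012,-0.03,0,0,0,-1,0,0.012,-0.03,0,0,0,-1,0,0.012,-0.03,0,0,0,-1,0,0.012,-0.03,0,0,0,-1,0,0.012,-0.03,0,0,0,-1,0,0,0,0,0,0,-1]'

```text
clock: 25.55
eef_pos: [0.5331, -0.3043, 0.3087]
tool_rot: [0.504, -0.496, -0.5, -0.5]
ft_force: [0.9, 0.5, 0.1]
grip_width: 0.0852
```

```bash
python3 plan.py 536 -296 240 90
```

```text
t 25.55 p [ 533.1 -304.3  308.7] jawyaw 90.4 down [ 0.009  0.    -1.   ] q [-0.52  0.51  0.16  1.2   0.   -0.53] w 85.2 F [0.9 0.5 0.1]
turn about tool x 0.008 rad rows 0.1 fullrotvec [ 0.008 -0.     0.009] then shift mm [68.7 -2.9  8.3]
```

>>> arm_command --moves '[0.02,-0.003,0.008,0.008,0,0.009,-1,0.025,0,0,0,0,0,-1,0.02,0,0,0,0,0,-1,0,0,0,0,0,0,-1]'

```text
clock: 25.88
eef_pos: [0.5351, -0.3, 0.2427]
tool_rot: [-0.499, 0.502, 0.496, 0.503]
ft_force: [-0.7, 0.5, 0.4]
grip_width: 0.085
```

```bash
python3 plan.py 536 -296 191 90
```

```text
t 25.88 p [ 535.1 -300.   242.7] jawyaw 89.5 down [ 0.004 -0.002 -1.   ] q [-0.51  0.57  0.06  1.06  0.   -0.5 ] w 85.0 F [-0.7  0.5  0.4]
turn about tool x -0.009 rad rows 0.1 fullrotvec [-0.009 -0.002  0.004] then shift mm [51.7 -0.9  4. ]
```

>>> arm_command --moves '[0.015,-0.001,0.004,-0.009,-0.002,0.004,-1,0.02,0,0,0,0,0,-1,0.01,0,0,0,0,0,-1,0,0,0,0,0,0,-1]'

```text
clock: 26.22
eef_pos: [0.5369, -0.2952, 0.1976]
tool_rot: [0.501, -0.499, -0.5, -0.5]
ft_force: [-0.2, -0.3, -0.3]
grip_width: 0.0855
```

```bash
python3 plan.py 536 -296 191 90
```

```text
t 26.22 p [ 536.9 -295.2  197.6] jawyaw 90.1 down [ 0.001 -0.    -1.   ] q [-0.5   0.62  0.02  0.97  0.   -0.5 ] w 85.5 F [-0.2 -0.3 -0.3]
turn about tool x 0.001 rad rows 0.0 fullrotvec [ 0.001 -0.     0.001] then shift mm [ 6.6  0.9 -0.8]
```

>>> arm_command --moves '[0.004,0.001,-0.001,0,0,0,-1,0,0,0,0,0,0,1,0,0,0,0,0,0,1,0,0,0,0,0,0,1,0,0,0,0,0,0,1,0,0,0,0,0,0,1,0,0,0,0,0,0,1,0,0,0,0,0,0,1]'

```text
clock: 26.88
eef_pos: [0.5378, -0.2967, 0.199]
tool_rot: [0.503, -0.498, -0.498, -0.501]
ft_force: [0.5, -0.5, -2.4]
grip_width: 0.0414
```

```bash
python3 plan.py 536 -296 191 90
```

```text
t 26.88 p [ 537.8 -296.7  199. ] jawyaw 90.1 down [ 0.007 -0.003 -1.   ] q [-0.5   0.61  0.02  0.97  0.   -0.51] w 41.4 F [ 0.5 -0.5 -2.4]
turn about tool x 0.002 rad rows 0.0 fullrotvec [ 0.002 -0.003  0.007] then shift mm [8.  1.8 0.7]
```

>>> arm_command --moves '[-0.02,0,0,0,0,0,1,-0.025,0,0,0,0,0,1,-0.025,0,0,0,0,0,1,-0.025,0,0,0,0,0,1,0,0,0,0,0,0,1]'

```text
clock: 27.3
eef_pos: [0.5352, -0.2957, 0.2924]
tool_rot: [-0.499, 0.5, 0.502, 0.499]
ft_force: [1.4, -1.5, -0.7]
grip_width: 0.0413
```

```bash
python3 plan.py 588 5 290 90
```

```text
t 27.3 p [ 535.2 -295.7  292.4] jawyaw 90.1 down [-0.003  0.002 -1.   ] q [-0.5   0.53  0.13  1.18  0.   -0.51] w 41.3 F [ 1.4 -1.5 -0.7]
turn about tool x 0.001 rad rows 0.0 fullrotvec [ 0.001  0.002 -0.003] then shift mm [  2.4 -52.8 300.7]
```

>>> arm_command --moves '[-0.025,0,0,0,0,0,1,0,-0.005,0.03,0,0,0,1,0,-0.005,0.03,0,0,0,1,0,-0.005,0.03,0,0,0,1,0,-0.005,0.03,0,0,0,1,0,-0.005,0.03,0,0,0,1,0,-0.005,0.03,0,0,0,1,0,-0.005,0.03,0,0,0,1,0,-0.005,0.03,0,0,0,1,0,-0.005,0.03,0,0,0,1,0,-0.005,0.03,0,0,0,1,0,0,0,0,0,0,1]'

```text
clock: 28.3
eef_pos: [0.5854, 0.0137, 0.3065]
tool_rot: [-0.494, 0.505, 0.502, 0.499]
ft_force: [0.7, -0.7, -2.2]
grip_width: 0.0415
```

```bash
python3 plan.py 588 5 290 90
```

```text
t 28.3 p [585.4  13.7 306.5] jawyaw 89.5 down [-0.013  0.003 -1.   ] q [0.02 0.47 0.08 1.19 0.   0.03] w 41.5 F [ 0.7 -0.7 -2.2]
turn about tool x -0.008 rad rows 0.1 fullrotvec [-0.008  0.003 -0.013] then shift mm [16.5 -2.6 -8.7]
```

>>> arm_command --moves '[0.02,-0.0025,-0.0085,-0.008,0.003,-0.013,1,0.025,0,0,0,0,0,1,0.025,0,0,0,0,0,1,0.015,0,0,0,0,0,1,0,0,0,0,0,0,1]'

```text
clock: 28.72
eef_pos: [0.5869, 0.0083, 0.2149]
tool_rot: [0.502, -0.499, -0.502, -0.497]
ft_force: [-1.2, -0.8, -2.0]
grip_width: 0.0417
```

```bash
python3 plan.py 588 5 202 90; python3 - <<'E'
from h import *
b=snap('side','s7.png')[60:260,140:400]
cv2.imwrite('pics/v7.png',cv2.resize(b,None,fx=2,fy=2)[:,:,::-1])
E
```

```text
t 28.72 p [586.9   8.3 214.9] jawyaw 90.4 down [-0.001 -0.001 -1.   ] q [ 0.01  0.55 -0.04  0.97 -0.    0.01] w 41.7 F [-1.2 -0.8 -2. ]
turn about tool x 0.008 rad rows 0.1 fullrotvec [ 0.008 -0.001 -0.001] then shift mm [12.9 -1.1 -3.3]
```

View pics/v7.png

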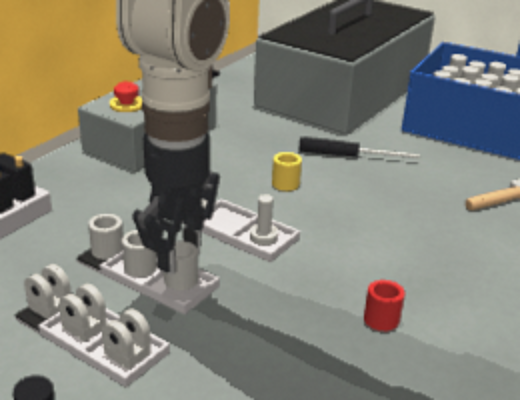

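>>> arm_command --moves '[0.005,-0.001,-0.003,0.008,-0.001,-0.001,1,0.003,0,0,0,0,0,1,0.002,0,0,0,0,0,1]'

```text
clock: 29.02
eef_pos: [0.589, 0.0042, 0.2069]
tool_rot: [-0.5, 0.5, 0.499, 0.501]
ft_force: [0.0, 0.2, -1.9]
grip_width: 0.0414
```

```bash
python3 plan.py 588 5 202 90
```

```text
t 29.02 p [589.    4.2 206.9] jawyaw 89.9 down [ 0.003 -0.001 -1.   ] q [ 0.01  0.56 -0.05  0.95 -0.    0.01] w 41.4 F [ 0.   0.2 -1.9]
turn about tool x -0.002 rad rows 0.0 fullrotvec [-0.002 -0.001  0.003] then shift mm [4.9 1.  0.8]
```

>>> arm_command --moves '[0.003,0.001,0.001,0,0,0.003,1,0.002,0,0,0,0,0,1,0.001,0,0,0,0,0,1]'

```text
clock: 29.27
eef_pos: [0.589, 0.0047, 0.2024]
tool_rot: [-0.5, 0.5, 0.498, 0.502]
ft_force: [0.5, -0.8, -2.4]
grip_width: 0.0415
```

```bash
python3 plan.py 588 5 202 90
```

```text
t 29.27 p [589.    4.7 202.4] jawyaw 89.8 down [ 0.004 -0.001 -1.   ] q [ 0.01  0.57 -0.06  0.94 -0.    0.01] w 41.5 F [ 0.5 -0.8 -2.4]
turn about tool x -0.003 rad rows 0.0 fullrotvec [-0.003 -0.001  0.004] then shift mm [0.4 1.  0.3]
```

>>> arm_command --moves '[0.001,0.001,0,0,0,0.003,1,0.001,0,0,0,0,0,1,0.001,0,0,0,0,0,1]'

```text
clock: 29.52
eef_pos: [0.5881, 0.0048, 0.2016]
tool_rot: [-0.5, 0.5, 0.498, 0.501]
ft_force: [-3.1, -0.3, 5.7]
grip_width: 0.0413
```

```bash
python3 plan.py 588 5 202 90
```

```text
t 29.52 p [588.1   4.8 201.6] jawyaw 89.8 down [ 0.003 -0.001 -1.   ] q [ 0.01  0.57 -0.06  0.94 -0.    0.01] w 41.3 F [-3.1 -0.3  5.7]
turn about tool x -0.003 rad rows 0.0 fullrotvec [-0.003 -0.001  0.003] then shift mm [-0.4  0.1  0.2]
```

The bush has landed. I'll release, lift and back off toward -y so the top camera sees the trays.

>>> arm_command --moves '[0,0,0,0,0,0,-1,0,0,0,0,0,0,-1,0,0,0,0,0,0,-1,0,0,0,0,0,0,-1,0,0,0,0,0,0,-1,0,0,0,0,0,0,-1,-0.02,0,0,0,0,0,-1,-0.03,0,0,0,0,0,-1,-0.035,0,0,0,0,0,-1,-0.035,0,0,0,0,0,-1,-0.02,0.035,0,0,0,0,-1,0,0.04,0,0,0,0,-1,0,0.04,0,0,0,0,-1,0,0.04,0,0,0,0,-1,0,0.04,0,0,0,0,-1,0,0.04,0,0,0,0,-1]'

```text
clock: 30.85
eef_pos: [0.3534, 0.0057, 0.3451]
tool_rot: [-0.504, 0.497, 0.495, 0.505]
ft_force: [-0.2, 0.2, 1.1]
grip_width: 0.0853
```

>>> arm_command --moves '[0,0,-0.038,0,0,0,-1,0,0,-0.038,0,0,0,-1,0,0,-0.038,0,0,0,-1,0,0,-0.038,0,0,0,-1,0,0,-0.038,0,0,0,-1,0,0,-0.038,0,0,0,-1,0,0,-0.038,0,0,0,-1,0,0,-0.038,0,0,0,-1,0,0,-0.038,0,0,0,-1,0,0,0,0,0,0,-1,0,0,0,0,0,0,-1]'

```text
clock: 31.77
eef_pos: [0.3431, -0.3474, 0.344]
tool_rot: [0.508, -0.493, -0.499, -0.5]
ft_force: [-0.9, 1.7, -0.8]
grip_width: 0.0857
```

```bash
python3 plan.py; python3 - <<'E'
from h import *
t=snap('top','t8.png');a=t[90:240,130:390]; b=snap('side','s8.png')
cv2.imwrite('pics/v8.png',np.vstack([cv2.resize(a,(520,300),interpolation=cv2.INTER_CUBIC),cv2.resize(b[120:300,60:372],(520,300),interpolation=cv2.INTER_CUBIC)])[:,:,::-1])
# bright part tops
for nm,c,z in(('bushN',(588.5,5.1),.05),('bushF',(656.5,5.2),.05),('pin',(565.7,-153),.068),('clN',(559.6,141.1),.05),('clF',(627.6,137.9),.05)):
    print(nm,np.round(proj('top',[c[0]/1e3,c[1]/1e3,z]),1))
# jar
for f in('top0','t8'):
    im=cv2.imread('pics/%s.png'%f); m=(im[140:200,130:170].max(2)<45); v,u=np.nonzero(m); print(f,u.mean()+130,v.mean()+140,m.sum())
E
```

```text
t 31.77 p [ 343.1 -347.4  344. ] jawyaw 90.8 down [ 0.016 -0.003 -1.   ] q [-0.79  0.25 -0.15  1.16  0.01 -0.81] w 85.7 F [-0.9  1.7 -0.8]
bushN [253.5 150.9]
bushF [253.9 125.5]
pin [314.7 159.4]
clN [201.1 160.8]
clF [203.2 135.3]
top0 146.10045662100455 167.24657534246575 219
t8 145.93953488372094 167.16744186046512 215
```

View pics/v8.png

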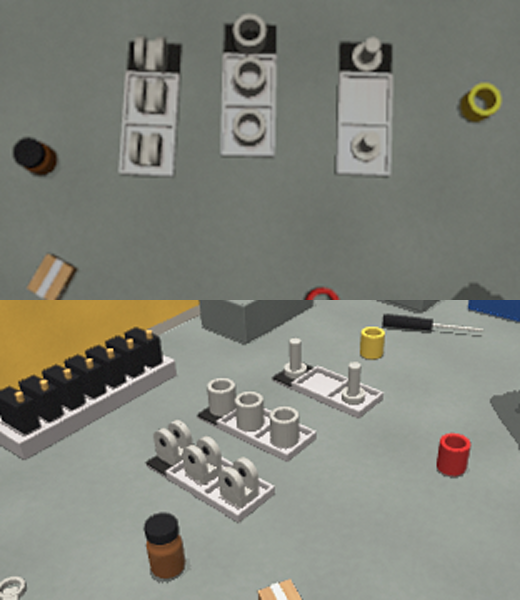

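The view looks right, but the bushes may sit a few mm toward the robot in their bays. I'll check that in a zoom.

```bash
python3 - <<'E'
from h import *
im=cv2.imread('pics/t8.png')
def draw(S,u0,v0,c,sets):
    for p,r,z,col in sets:
        pts=np.array([(proj('top',[p[0]/1e3+r*np.cos(a),p[1]/1e3+r*np.sin(a),z])-[u0,v0]+.5)*S for a in np.linspace(0,6.283,40)]).astype(np.int32)
        cv2.polylines(c,[pts],True,col,1)
S=10
u0,v0=234,95; c=cv2.resize(im[v0:v0+80,u0:u0+40],None,fx=7,fy=7,interpolation=cv2.INTER_CUBIC)
draw(7,u0,v0,c,[((588.5,5.1),.022,.05,(0,0,255)),((656.5,5.2),.022,.05,(0,0,255)),((713.5,5.3),.022,.054,(0,255,0))])
u0=294; d=cv2.resize(im[v0:v0+80,u0:u0+40],None,fx=7,fy=7,interpolation=cv2.INTER_CUBIC)
draw(7,u0,v0,d,[((565.7,-153),.02,.016,(0,0,255)),((565.7,-153),.01,.068,(0,0,255))])
cv2.imwrite('pics/v9.png',np.hstack([c,d]))
E
```

```text
(no output)
```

View pics/v9.png

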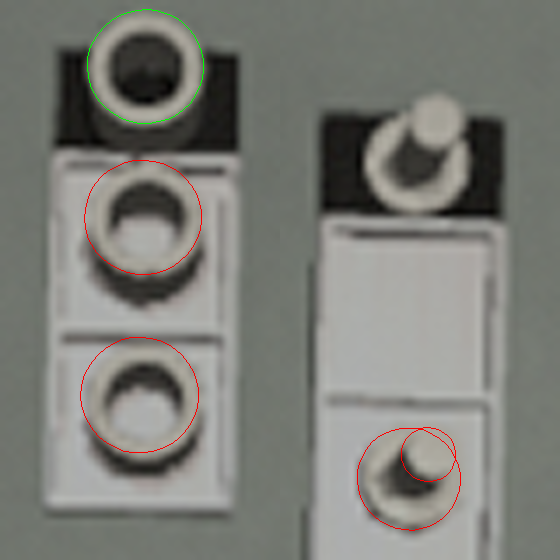

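The rims sit within about 1 px (3 mm) of the circles expected at the bay centres, and the jar has not moved. I'll hand in the job.

```bash
python3 -c "
from workcell import bot
print(bot.job_done())"
```

```text
the job is handed in; nothing more can be done
None
```

I sorted all five parts and handed the job in at about 32 s on the robot's clock; no verdict is reported. The clevises are in both bays of the clevis tray, the bushes in both bays of the bush tray, and the pin in the near bay of the pin tray.

**Final checks:**
- **Placing:** in the last top and side pictures all five parts stand upright on the bay floors. The bush and pin outlines lie within about 1 px (3 mm) of the bay centres. The clevises I judged only by eye, but they were released within about 1–2 mm of the bay centres I measured.
- **Left alone:** the oil jar moved less than 0.2 px between the first and last picture. The yellow and red bushes were not touched.
- **Gripper:** it was open and clear of everything at hand-in, and the largest wrist force I read was about 8 N.
- **Disagreement:** a rough reading first put the bushes about 3 px (7 mm) toward the robot. It had mixed the visible side walls in with the rims, and a closer crop with the expected rim circles drawn on cleared it up.

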